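Seal a vacuum test chamber crosswise and set up its readout

ROBOT

A 6-joint arm with a two-finger parallel gripper is mounted at the origin on a cart in front of the work surface, level with it; the furniture and walls round the work are solid. World frame = base frame: x ahead of the robot, y to its left, z up, the work surface at z = 0. Lengths are in mm, angles in rad, forces in N, time in s.
With the tool pointing down it reaches from about 275 to 1000 mm from the base axis. Payload 8.4 kg.
Tool frame: the origin (TCP) lies at the very end of the fingers, on their centre line; the grasp point (between the pads) lies r.pinch_z behind it (r.pinch_z is the distance from the TCP to the grasp point, in mm); x points along the fingers, z is the direction in which the jaws open and shut, and the axes are right-handed (so a half turn about x gives the same grasp; the last joint's range is limited). The gripper opens to 85 mm and grips with 20 to 120 N. Pads are 22 mm wide; open, the fingers measure 114 mm over their backs; the gripper's body (76 mm by 85 mm) begins 54 mm behind the grasp point. The pads swing forward as they close: fully open they stand 13 mm farther back than shut.
Start: joints at [-1.11, 0.353, 1.633, -0, 1.155, -0.002], TCP at [279.034, -559.257, 231.281] pointing down, gripper open.
Joint ranges: [-2.63, 2.63], [-0.92, 2.1], [0.06, 2.66], [-1.3, 4.44], [0, 2.69], [-3.02, 3.02]. Speed limits (rad/s): [2.22, 2.22, 2.79, 3.14, 3.14, 3.14].

INTERFACE

Orientations are given as a unit quaternion [w, x, y, z].
In Python, from station import monitor, viewer, ticket, look_for, r gives the robot as it stands.
- The arm moves only by the shell command python3 -m handwheel 'ROWS' [FORCE]. ROWS is a JSON object of lists of equal length, an entry for each row: "offset": the shift along the tool's x, y, z in cm, a list of three; "rotation": the turn, a rotation vector about the tool's x, y, z in rad, a list of three; "hand": the gripper command: -1 is shut, 1 is fully open, values between are in proportion. A call has 1 to 20 rows; each row is the pose to reach, as a shift and turn from the pose commanded when the call began, along the tool's axes at that moment; what a row does not reach only later rows make up. A row lasts 1/8 s, in which the tool goes at most 62.5 mm and 10.7 degrees, less where a joint would pass 70% of its speed; a pose out of reach is approached as far as the arm can. A call with a gripper value outside its range is refused whole. The fingers move at their own pace and stop on an object; FORCE is the grip in N (left out, the last holds). Time passes only in rows, so rows that repeat a pose let the fingers close. It gives the time, the measured TCP pose, the force and the opening at its end, in the units of the state.
- monitor.get_obs(): the state, without advancing time (a new reading comes with each control period).
- viewer.capture(name): name is "scene" or "top"; returns the picture (400x640x3 uint8, red, green, blue); there is no depth.
- viewer.calibration(name): a dict with "fx", "fy", "cx", "cy" (pixels), "origin" and "rotation" of the camera in the world. Camera axes: x right, y down, z forward; pixel columns grow to the right and rows downward; lengths in mm; the calibration is good to about 2 mm. A picture is of the moment at which its call begins. calibration takes no time and is no camera call.
- ticket.hand_in(): hands the job in, once; it reports no verdict.
Trained networks look in the newest picture that a camera, given by its name, has taken for a name from the list of things; names that differ only in an ending like _2 or _b are one class to them, and where a whole thing is asked for, a point or a joint stands for the part that bears it (a point fixed in the world has none). Each returns a list of dicts, best first, with "p" (0 to 1); they miss things now and then, are a little off and sometimes report something else, mostly with a low value. They report only what shows in the picture. A call takes as long as a camera call.
- look_for(label, camera): "extent" ([left, top, width, height] in pixels, round what is visible of it).
The state is a dict: "clock": time; "joint_positions": joint angles; "qvel": joint speeds; "joint_efforts": joint torques, N m; "ee_pos": TCP position; "tool_rot": TCP orientation; "contact_force": force on the tool from outside, world axes, zero at the start; "moment": the same for the moment, N m; "opening": finger opening in mm.
Only numpy, scipy, OpenCV 4.12 (cv2) and the standard library are available. Lean on these libraries where they do the work, as an engineer would, in place of code of your own. Each camera call takes 0.05 s, during which the arm holds its last target.

TASK

Get the vacuum test chamber ready for its leak test: turn its four wing screws clockwise, one after the other in cross order (any one first, then the one diagonally opposite, then the other two), each until its wing lines up with the raised ribs on the cover, not beyond. Only then raise the folded readout panel on top by its fin to 45 degrees and let it stand there; leave the things lying about where they are.

Things in the scene. Friction and masses are not known exactly. Their poses are not given: they have to be found in the camera images.
- test_chamber: White vacuum test chamber fixed to the bench, 240 mm wide, low side to the robot. Origin on the bench, 140 mm behind its front; x to its back, y to its left, z up. From the 50 mm high front its face slopes up for 210 mm at 30 degrees (outward normal -0.5, 0, 0.866 in this frame) to a level top 155 mm high. On the slope lies an aluminium cover with a gasket, a round sight glass and 4 wing screws.
- screw_lower_left_wing (a point): Middle of the wing, a dark steel bar 70 mm long, 10 mm thick with flat sides (44 mm in the middle), from 18 mm below this point to 4 mm above (ears 10 mm above); hub 24 mm wide below; cover surface 40 mm below. Axes turn with it: z out along the screw, x along the wing, y across it. Screws are 136 mm apart sideways, 104 mm along the slope.
- screw_lower_left (a joint): Lower-left screw, its turn, rad: grows clockwise seen from outside (tightening). 0 = wing straight up and down the slope, in line with its two raised ribs on the cover: right tightness. Starts at -1.25 to -0.75, stops at -1.5 and +0.5; over +0.25 is over-tightened. Resists with 0.12 N m, stays where left, does not advance along its axis.
- screw_lower_right_wing (a point): Middle of the wing of the lower-right screw (left = chamber +y, lower = nearer its front), same size and axes as screw_lower_left_wing.
- screw_lower_right (a joint): Turn of the lower-right screw, same meaning, start and stops as screw_lower_left.
- screw_upper_left_wing (a point): Middle of the wing of the upper-left screw (left = chamber +y, lower = nearer its front), same size and axes as screw_lower_left_wing.
- screw_upper_left (a joint): Turn of the upper-left screw, same meaning, start and stops as screw_lower_left.
- screw_upper_right_wing (a point): Middle of the wing of the upper-right screw (left = chamber +y, lower = nearer its front), same size and axes as screw_lower_left_wing.
- screw_upper_right (a joint): Turn of the upper-right screw, same meaning, start and stops as screw_lower_left.
- readout (a joint): Readout panel's angle, rad: 0 = folded down level on the chamber's top, screen up; grows as its back edge is raised towards the robot (0.785 = 45 degrees, stop 1.4). Starts at 0 to 0.15. Stiff hinge along its front edge (0.35 N m, about 6 N at the fin); stays where left. Black panel, 150 mm wide, 66 mm deep, 12 mm thick.
- readout_fin (a point): Grip point on the fin that stands up from the screen side at the middle of the panel's back edge: 12 mm thick sideways (y), 22 mm long (x), rising 29 mm above the screen side; this point is 16 mm above the screen side. In the panel's frame it is 58 mm behind (x) and 22 mm above (z) the hinge axis. Axes turn with the panel: x hinge to back edge, y chamber's left, z out of the screen.
- readout_hinge (a point): Middle of the readout panel's hinge axis, 167 mm above the bench, fixed to the chamber; the axis runs along the chamber's y.
- caliper: Bystander, not part of the job: steel digital caliper lying flat, 200x62x14 mm; origin at the middle of its underside.
- marker: Bystander, not part of the job: marker pen lying flat, 135x17x16 mm; origin at the middle of its underside.
- stopwatch: Bystander, not part of the job: flat round black stopwatch, 62x68x20 mm; origin at the middle of its underside.
- log_book: Bystander, not part of the job: closed hardback book lying flat, 150x212x14 mm; origin at the middle of its underside.
- screwdriver: Bystander, not part of the job: screwdriver lying flat, 181x27x26 mm; origin at the middle of its underside.
- beaker: Bystander, not part of the job: clear plastic beaker, 62 mm wide, 78 mm high; origin at the middle of its underside.
- wood_block: Bystander, not part of the job: wooden scraper block, 98x32x18 mm; origin at the middle of its underside.

How it is judged (in metres and radians):
On the way, in this order (a step that is already met when the one before it is completed fails the run):
1. a first wing screw is lined up with its ribs, the other three still loose (((value of joint screw_lower_left between -0.13 and 0.13 rad and value of joint each of screw_lower_right, screw_upper_left, screw_upper_right below -0.45 rad) or (value of joint screw_lower_right between -0.13 and 0.13 rad and value of joint each of screw_lower_left, screw_upper_left, screw_upper_right below -0.45 rad) or (value of joint screw_upper_left between -0.13 and 0.13 rad and value of joint each of screw_lower_left, screw_lower_right, screw_upper_right below -0.45 rad) or (value of joint screw_upper_right between -0.13 and 0.13 rad and value of joint each of screw_lower_left, screw_lower_right, screw_upper_left below -0.45 rad)) and value of joint readout below 0.4 rad), for 0.2 s.
2. the diagonally opposite screw is lined up too, the other two still loose (((value of joint screw_lower_left between -0.13 and 0.13 rad and value of joint screw_upper_right between -0.13 and 0.13 rad and value of joint each of screw_lower_right, screw_upper_left below -0.45 rad) or (value of joint screw_lower_right between -0.13 and 0.13 rad and value of joint screw_upper_left between -0.13 and 0.13 rad and value of joint each of screw_lower_left, screw_upper_right below -0.45 rad)) and value of joint readout below 0.4 rad), for 0.2 s.
3. a third screw is lined up, the last still loose (((value of joint screw_lower_right between -0.13 and 0.13 rad and value of joint screw_upper_left between -0.13 and 0.13 rad and value of joint screw_upper_right between -0.13 and 0.13 rad and value of joint screw_lower_left below -0.45 rad) or (value of joint screw_lower_left between -0.13 and 0.13 rad and value of joint screw_upper_left between -0.13 and 0.13 rad and value of joint screw_upper_right between -0.13 and 0.13 rad and value of joint screw_lower_right below -0.45 rad) or (value of joint screw_lower_left between -0.13 and 0.13 rad and value of joint screw_lower_right between -0.13 and 0.13 rad and value of joint screw_upper_right between -0.13 and 0.13 rad and value of joint screw_upper_left below -0.45 rad) or (value of joint screw_lower_left between -0.13 and 0.13 rad and value of joint screw_lower_right between -0.13 and 0.13 rad and value of joint screw_upper_left between -0.13 and 0.13 rad and value of joint screw_upper_right below -0.45 rad)) and value of joint readout below 0.4 rad), for 0.2 s.
4. all four screws are lined up, the readout still folded down (value of joint screw_lower_left between -0.13 and 0.13 rad and value of joint screw_lower_right between -0.13 and 0.13 rad and value of joint screw_upper_left between -0.13 and 0.13 rad and value of joint screw_upper_right between -0.13 and 0.13 rad and value of joint readout below 0.4 rad), for 0.2 s.
5. the readout stands at 45 degrees, all screws still lined up (value of joint screw_lower_left between -0.13 and 0.13 rad and value of joint screw_lower_right between -0.13 and 0.13 rad and value of joint screw_upper_left between -0.13 and 0.13 rad and value of joint screw_upper_right between -0.13 and 0.13 rad and value of joint readout between 0.655 and 0.915 rad), for 0.2 s.
At the end, for the whole second after the job is handed in: All four wing screws within 0.13 rad (7 degrees) of the line of their ribs, the readout panel at 45 degrees within 0.13 rad, everything at rest (all of step 5 and velocity of joint screw_lower_left between -0.05 and 0.05 rad/s and velocity of joint screw_lower_right between -0.05 and 0.05 rad/s and velocity of joint screw_upper_left between -0.05 and 0.05 rad/s and velocity of joint screw_upper_right between -0.05 and 0.05 rad/s and velocity of joint readout between -0.05 and 0.05 rad/s); the robot touches nothing.
It fails at once if a wing screw is over-tightened (more than 0.25 rad beyond its ribs) (value of joint any of screw_lower_left, screw_lower_right, screw_upper_left, screw_upper_right above 0.25 rad).
It fails at once if a bystander is moved more than 30 mm (distance of any of caliper, marker, stopwatch, log_book, screwdriver, beaker, wood_block from where it was at the start of the episode above 0.03 m).
It also fails if it takes over 69 s, if anything falls off the work surface, if the arm or the gripper's body presses on something with over 40 N, if the wrist force passes 120 N, or if a joint passes its speed limit or range.

## Working session

There is one attempt and no reset: what is moved stays moved. The work goes in short steps, Python scripts to look and compute and a shell command to move; the robot and the scene stay as the last step left them, time stands still between calls to the robot, and variables do not carry over. Pictures are saved under pics/ and viewed, and the job is handed in when it is done.

```bash
ls; mkdir -p pics
python3 - <<'E'
from station import monitor, viewer, ticket, look_for, r
import cv2
print(monitor.get_obs()); print(r.pinch_z)
for n in("scene","top"):
    im=viewer.capture(n); cv2.imwrite(f"pics/{n}0.png",im[:,:,::-1]); print(viewer.calibration(n))
    for l in("test_chamber","screw_lower_left_wing","readout_fin","readout"):
        try: print(l,[(round(d['p'],2),[round(x) for x in d['extent']]) for d in look_for(l,n)][:6])
        except Exception as e: print(l,e)
E
```

```text
pics
{'clock': 0.0, 'joint_positions': array([-1.11038214e+00,  3.53638412e-01,  1.63411294e+00, -3.16261247e-05,
        1.15519940e+00, -2.39974641e-03]), 'qvel': array([-1.80457433e-04, -7.61055650e-04,  7.16892330e-05,  7.00187704e-04,
        1.50668541e-03,  1.47107776e-03]), 'joint_efforts': array([-5.04972428e-03, -6.05261636e+01, -3.42075098e+01, -1.94483837e-04,
        9.32304858e-03,  1.83598792e-05]), 'ee_pos': array([ 278.82802492, -558.8396108 ,  230.57682919]), 'tool_rot': array([ 0.60093505,  0.3722397 ,  0.60176132, -0.3717499 ]), 'contact_force': array([ 0.75402939, -0.01087815, -0.23416455]), 'moment': array([0.01226465, 0.03826233, 0.05254161]), 'opening': 85.36761039302718}
18.700000000000003
{'fx': 510.8873101683767, 'fy': 510.8873101683767, 'cx': 319.87781450428514, 'cy': 197.0144628216462, 'origin': array([ 835.90988696, 1855.6791736 , 1238.52450887]), 'rotation': array([-0.03910558,  0.05363583,  0.87246408, -0.48414913])}
test_chamber [(0.89, [281, 165, 67, 58])]
screw_lower_left_wing [(0.6, [337, 189, 10, 12]), (0.54, [286, 167, 16, 20]), (0.34, [329, 165, 21, 6])]
readout_fin [(0.59, [287, 163, 17, 24])]
readout [(0.59, [287, 167, 16, 19]), (0.31, [336, 186, 13, 18]), (0.29, [327, 228, 25, 5])]
{'fx': 498.58942431191196, 'fy': 498.58942431191196, 'cx': 319.70121395899713, 'cy': 197.41958876275044, 'origin': array([ 380.24401038,   70.14252311, 1707.56208446]), 'rotation': array([ 0.04962732, -0.70525568,  0.70613457, -0.03905798])}
test_chamber [(0.58, [317, 146, 81, 99])]
screw_lower_left_wing [(0.72, [324, 220, 18, 17]), (0.29, [316, 148, 84, 97])]
readout_fin [(0.65, [334, 152, 49, 24]), (0.21, [325, 190, 20, 16])]
readout [(0.95, [334, 152, 49, 27])]
```

Run:
```python
import cv2
a=cv2.imread("pics/top0.png"); s=cv2.imread("pics/scene0.png")
cv2.imwrite("pics/top0c.png",cv2.resize(a[135:255,300:420],None,fx=5,fy=5,interpolation=cv2.INTER_CUBIC))
cv2.imwrite("pics/scene0c.png",cv2.resize(s[150:240,265:365],None,fx=6,fy=6,interpolation=cv2.INTER_CUBIC))
```

```text
(no output)
```

View pics/top0.png

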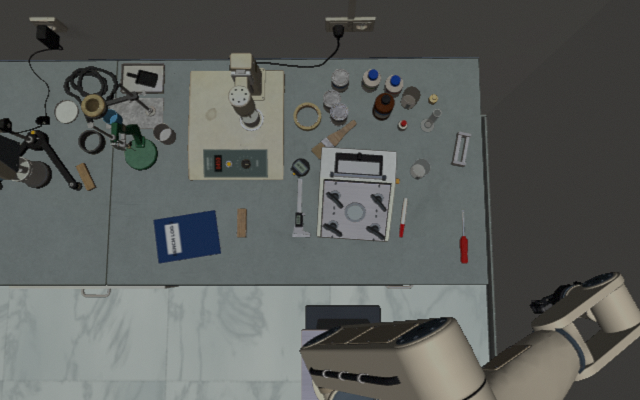

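View pics/scene0.png

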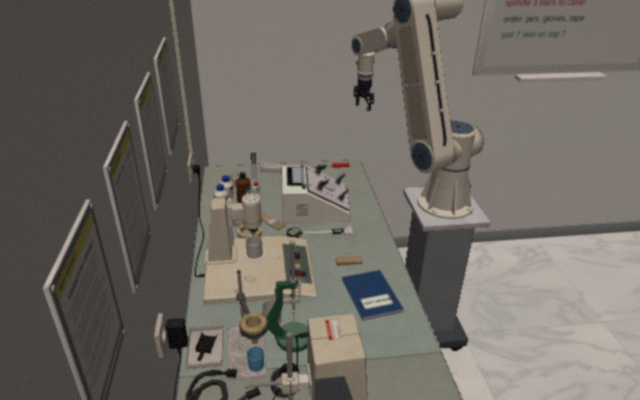

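```bash
sleep 1
```

```text
(no output)
```

View pics/top0c.png

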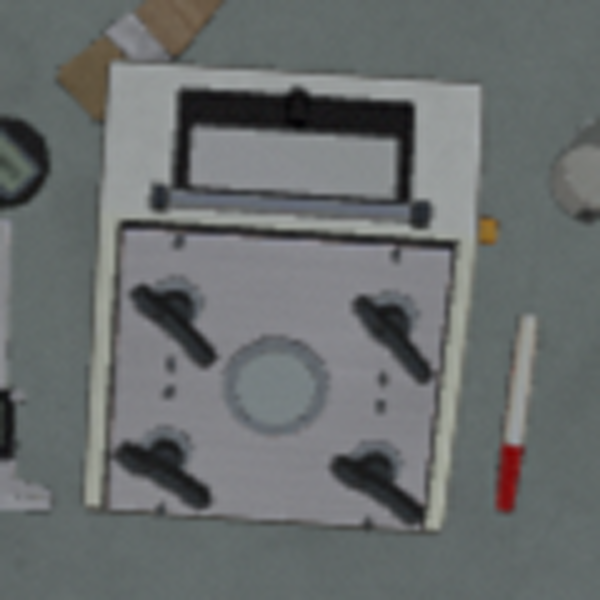

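View pics/scene0c.png

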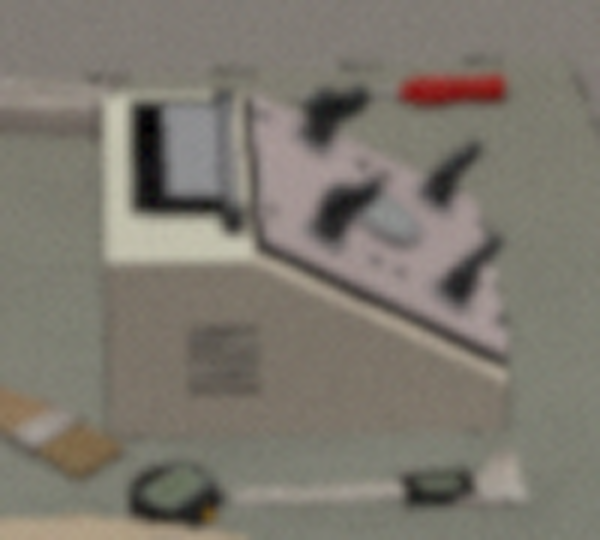

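The top view shows the chamber at px 317–398 × 146–245. Its four wings run upper-left to lower-right, the ribs show as dark dots, and the fin is at about (359,156). Next I fit the chamber pose to these features.

```bash
cat > h.py <<'E'
import numpy as np
from scipy.spatial.transform import Rotation as R
from scipy.optimize import least_squares
from station import viewer
def q(a): return R.from_quat([a[1],a[2],a[3],a[0]])
CAL={n:viewer.calibration(n) for n in("top","scene")}
def proj(P,n):
    c=CAL[n]; p=q(c['rotation']).inv().apply(np.atleast_2d(P)-c['origin'])
    return np.c_[c['fx']*p[:,0]/p[:,2]+c['cx'],c['fy']*p[:,1]/p[:,2]+c['cy']]
U=np.array([.866025,0,.5]); Nn=np.array([-.5,0,.866025])
def slope(s,y,h): return np.array([-140,0,50])+s*U+np.array([0,y,0])+h*Nn
def toW(P,p): return R.from_euler('z',p[2]).apply(np.atleast_2d(P))+[p[0],p[1],0]
E
cat > fit.py <<'E'
from h import *
T=lambda x,y:(300+x/5-.4,135+y/5-.4)
S=lambda x,y:(265+x/6-.4,150+y/6-.4)
# p: x,y,yaw,s0,h,back
def model(p):
    s0,h,b=p[3:6]; L=[]
    a=lambda n,P,uv:L.append((n,P,uv))
    a('top',slope(0,120,0),T(88,507)); a('top',slope(0,-120,0),T(440,530))
    a('top',[b,120,155],T(110,62)); a('top',[b,-120,155],T(481,85))
    a('scene',[b,120,155],S(105,265)); a('scene',slope(0,120,0),S(505,377)); a('scene',slope(210,120,0),S(257,258))
    for sl,y,uv in((52,68,(174,303)),(-52,68,(164,451)),(52,-68,(389,316)),(-52,-68,(374,465))):
        a('top',slope(s0+sl,y,h),T(*uv))
    for sl,y,uv in((52,68,(173,327)),(-52,68,(163,477)),(52,-68,(391,342)),(-52,-68,(378,488))):
        a('top',slope(s0+sl,y,h+40),T(*uv))
    return L
def res(p):
    return np.concatenate([(proj(toW(P,p),n)[0]-uv) for n,P,uv in model(p)])
o=least_squares(res,[600,0,0,105,10,160],loss='soft_l1'); p=o.x
print(p.round(3)); print(res(p).reshape(-1,2).round(2))
J=np.linalg.inv(o.jac.T@o.jac); print('sig',(np.sqrt(np.diag(J))*.5).round(3))
np.save('p.npy',p)
# wing angles
for nm,sl,y,e in(('ul',52,68,((137,290),(210,362))),('ll',-52,68,((122,452),(207,500))),('ur',52,-68,((358,300),(428,380))),('lr',-52,-68,((336,462),(422,518)))):
    c=toW(slope(p[3]+sl,y,p[4]+40+4),p)[0]
    d=np.subtract(T(*e[1]),T(*e[0]))
    f=lambda t:[proj(toW(slope(p[3]+sl,y,p[4]+46)+k*30*(np.cos(t)*U+np.sin(t)*np.array([0,-1,0])),p),'top')[0] for k in(1,-1)]
    g=lambda t:(lambda v:(v[0]*d[1]-v[1]*d[0])/np.hypot(*d)/np.hypot(*v))(np.subtract(*f(t)))
    ts=np.linspace(-1.5,.5,401); t=ts[np.argmin([abs(g(x)) for x in ts])]
    print(nm,'wing pt',toW(slope(p[3]+sl,y,p[4]+40),p)[0].round(1),'turn',t.round(2))
E
python3 fit.py
```

```text
[ 5.91900e+02 -2.18370e+01 -6.30000e-02  1.02417e+02  8.53500e+00
  1.38404e+02]
[[-1.04  0.19]
 [ 0.95  0.09]
 [-0.61  0.04]
 [ 0.79 -0.17]
 [ 0.14 -0.15]
 [ 0.57  1.06]
 [-1.37  0.49]
 [ 0.07  0.02]
 [ 0.21 -0.18]
 [-0.15  0.  ]
 [-0.07 -0.41]
 [ 0.05  0.15]
 [ 0.16  0.11]
 [ 0.25 -0.2 ]
 [-0.16  0.54]]
sig [1.056e+00 6.480e-01 4.000e-03 4.359e+00 9.319e+00 1.457e+00]
ul wing pt [565.7  47.9 169.2] turn -0.81
ll wing pt [475.8  53.6 117.2] turn -1.08
ur wing pt [557.1 -87.8 169.2] turn -0.76
lr wing pt [467.3 -82.1 117.2] turn -1.02
```

```bash
cat > ov.py <<'E'
from h import *
import cv2,sys
def overlay(pic,n,x0,y0,w,hh,f,p,turns,out,dh=0,fin=0.07):
    im=cv2.imread(pic)[y0:y0+hh,x0:x0+w]; im=cv2.resize(im,None,fx=f,fy=f,interpolation=cv2.INTER_CUBIC)
    pr=lambda P:((proj(toW(P,p),n)-[x0,y0]+.5)*f).astype(int)
    V=np.array([0,-1,0.])
    for (sl,y,t) in turns:
        c=slope(p[3]+sl,y,p[4]+40)+dh*Nn
        a=np.cos(t)*U+np.sin(t)*V; b=np.cross(Nn,a)
        P=[c+i*35*a+j*5*b+k*Nn for k in(10,-18) for i,j in((1,1),(1,-1),(-1,-1),(-1,1))]
        Q=pr(P); 
        for k,col in((0,(0,255,255)),(4,(0,160,0))): cv2.polylines(im,[Q[k:k+4]],True,col,1)
        Q=pr([c-40*Nn+k*U for k in(-35,35)]); cv2.line(im,tuple(Q[0]),tuple(Q[1]),(0,0,255),1)
    cv2.imwrite(out,im)
if __name__=="__main__":
    p=np.load('p.npy'); t=((52,68,-.81),(-52,68,-1.08),(52,-68,-.76),(-52,-68,-1.02))
    overlay('pics/top0.png','top',300,135,120,120,5,p,t,'pics/ovt.png')
    overlay('pics/scene0.png','scene',275,155,85,70,9,p,t,'pics/ovs.png')
E
python3 ov.py
```

```text
(no output)
```

View pics/ovt.png

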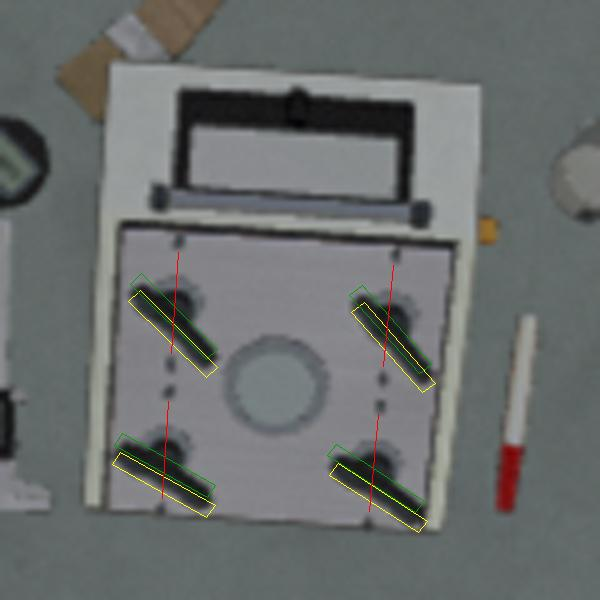

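View pics/ovs.png

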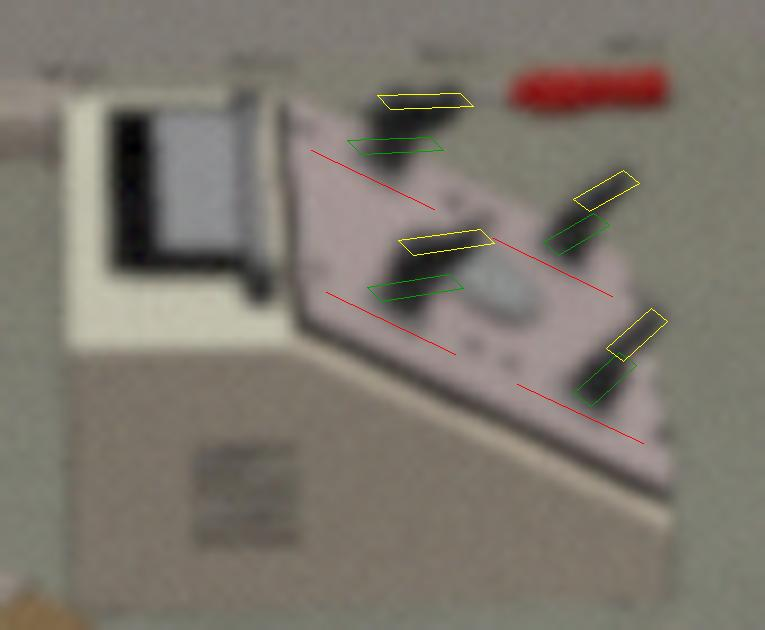

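```bash
cat >> fit.py <<'E'
print('--- refit')
def ST(x,y): return (275+x/9-.5,155+y/9-.5)
def model2(p):
    L=[m for m in model(p)]; s0,h,b=p[3:6]
    L.append(('scene',slope(s0,68,h+1),ST(492,353))); L.append(('scene',slope(s0,-68,h+1),ST(468,210)))
    L.append(('scene',slope(s0,0,h+2),ST(494,284))); L.append(('top',slope(s0,0,h+2),T(275,385)))
    # cover outline unaffected
    return L
def res2(q):
    p=q[:6]; w=q[6]
    out=[]
    for n,P,uv in model2(p):
        e=proj(toW(P,p),n)[0]-uv
        if n=='scene': e=e+q[7:9]
        out.append(e)
    return np.concatenate(out+[[q[6]-1],q[7:9]/.5, [(p[3]-105)/3]])
o=least_squares(res2,list(p)+[1,0,0],loss='soft_l1'); print(o.x.round(3)); print(res2(o.x)[:38].reshape(-1,2).round(2))
J=np.linalg.pinv(o.jac.T@o.jac); print('sig',(np.sqrt(np.diag(J))*.5).round(3))
np.save('p2.npy',o.x[:6])
p=o.x
for nm,sl,y in(('ul',52,68),('ll',-52,68),('ur',52,-68),('lr',-52,-68)): print(nm,toW(slope(p[3]+sl,y,p[4]+40),p)[0].round(1))
E
python3 fit.py | sed -n '/refit/,$p'
sed -i "s/'p.npy'/'p2.npy'/" ov.py; python3 ov.py
python3 -c "
import cv2
s=cv2.imread('pics/scene0.png');cv2.imwrite('pics/s0z.png',cv2.resize(s[160:215,300:358],None,fx=13,fy=10.6,interpolation=cv2.INTER_NEAREST))"
```

```text
--- refit
[ 5.91969e+02 -2.15460e+01 -6.40000e-02  1.04775e+02  1.42970e+01
  1.38511e+02  1.00000e+00  1.84000e-01 -1.70000e-01]
[[-1.15  0.15]
 [ 0.83  0.09]
 [-0.67 -0.03]
 [ 0.72 -0.2 ]
 [ 0.27 -0.29]
 [ 0.74  0.94]
 [-1.21  0.36]
 [-0.01  0.  ]
 [ 0.11 -0.09]
 [-0.06  0.01]
 [-0.01 -0.29]
 [-0.04  0.15]
 [ 0.05  0.22]
 [ 0.34 -0.17]
 [-0.1   0.69]
 [-0.03  0.26]
 [ 0.08  0.08]
 [-1.45 -0.49]
 [ 0.03  0.1 ]]
sig [0.949 0.52  0.004 0.988 1.744 1.388 0.5   0.197 0.207]
ul [565.   48.3 175.4]
ll [475.1  54.  123.4]
ur [556.3 -87.4 175.4]
lr [466.5 -81.7 123.4]
```

View pics/ovs.png

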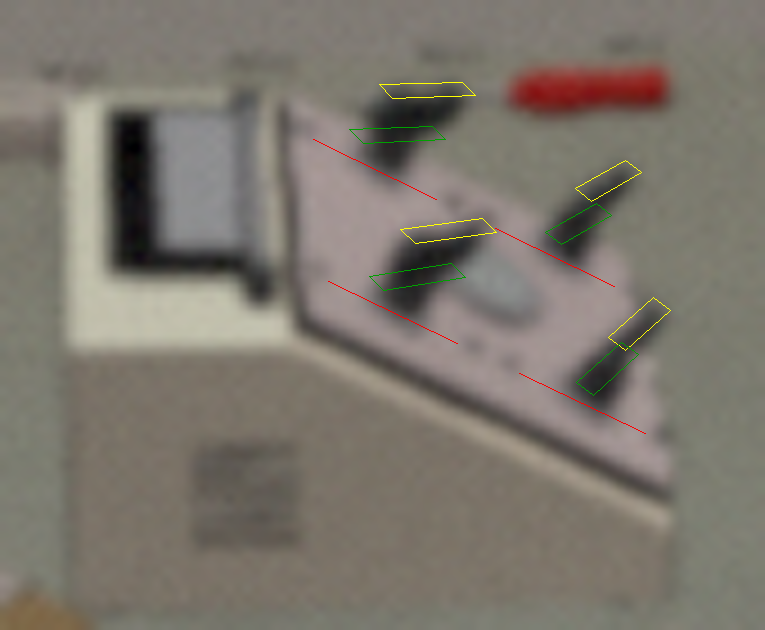

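View pics/s0z.png

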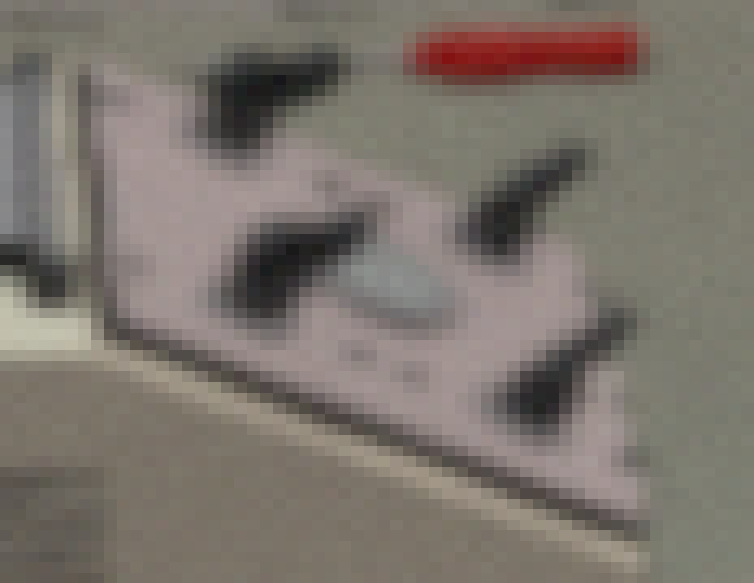

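View pics/ovt.png

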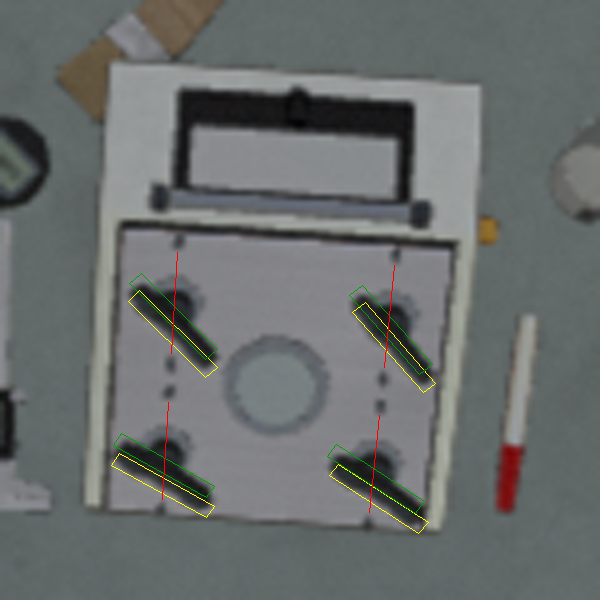

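```bash
cat > calc.py <<'E'
from h import *
from station import monitor
import sys
p=np.array([591.95,-21.7,-.0635,103.3,10.5,138.5])
W={'ul':(52,68),'ll':(-52,68),'ur':(52,-68),'lr':(-52,-68)}
YR=R.from_euler('z',p[2])
def target(s,d,t,sign=1):
    sl,y=W[s]
    P=toW(slope(p[3]+sl,y,p[4]+40+d),p)[0]
    x=-Nn; w=np.cos(t)*U+np.sin(t)*np.array([0,-1,0.]); z=sign*np.cross(Nn,w); yy=np.cross(z,x)
    return P,YR*R.from_matrix(np.c_[x,yy,z])
def rel(P,Rt,o=None):
    o=o or monitor.get_obs(); R0=q(o['tool_rot'])
    return (R0.inv().apply(P-o['ee_pos'])/10).round(2),(R0.inv()*Rt).as_rotvec().round(3)
if __name__=="__main__":
    a=sys.argv
    o=monitor.get_obs()
    print('t',o['clock'],'pos',o['ee_pos'].round(1),'j',o['joint_positions'].round(2),'F',o['contact_force'].round(1),'open',round(o['opening'],1))
    for sg in(1,-1):
        P,Rt=target(a[1],float(a[2]),float(a[3]),sg); print(sg,P.round(1),*rel(P,Rt,o))
E
python3 calc.py lr 60 -1.02; python3 -c "
from h import *
from station import monitor
print(q(monitor.get_obs()['tool_rot']).as_matrix().round(2))"
```

```text
t 0.5 pos [ 279.  -559.2  231.2] j [-1.11  0.35  1.63  0.    1.16 -0.  ] F [ 0.8 -0.2 -1. ] open 85.3
1 [437.1 -80.  171.3] [  5.99  35.54 -35.83] [2.569 0.508 0.496]
-1 [437.1 -80.  171.3] [  5.99  35.54 -35.83] [-0.482 -0.369  0.378]
[[-0.    0.89  0.45]
 [ 0.    0.45 -0.89]
 [-1.    0.   -0.  ]]
```

```bash
python3 -m handwheel '{"offset":[[4,35.54,-35.83],[4,35.54,-35.83],[4,35.54,-35.83],[4,35.54,-35.83],[4,35.54,-35.83],[4,35.54,-35.83],[5.99,35.54,-35.83],[5.99,35.54,-35.83],[5.99,35.54,-35.83],[5.99,35.54,-35.83],[5.99,35.54,-35.83],[5.99,35.54,-35.83],[5.99,35.54,-35.83],[5.99,35.54,-35.83]],"rotation":[[-0.482,-0.369,0.378],[-0.482,-0.369,0.378],[-0.482,-0.369,0.378],[-0.482,-0.369,0.378],[-0.482,-0.369,0.378],[-0.482,-0.369,0.378],[-0.482,-0.369,0.378],[-0.482,-0.369,0.378],[-0.482,-0.369,0.378],[-0.482,-0.369,0.378],[-0.482,-0.369,0.378],[-0.482,-0.369,0.378],[-0.482,-0.369,0.378],[-0.482,-0.369,0.378]],"hand":[0.2,0.2,0.2,0.2,0.2,0.2,0.2,0.2,0.2,0.2,0.2,0.2,0.2,0.2]}' 40
python3 calc.py lr -12 -1.02;  python3 - <<'E'
from station import viewer
import cv2
im=viewer.capture("top")[:,:,::-1]; cv2.imwrite("pics/t1.png",cv2.resize(im[135:285,270:430],None,fx=4,fy=4,interpolation=cv2.INTER_CUBIC))
im=viewer.capture("scene")[:,:,::-1]; cv2.imwrite("pics/s1.png",cv2.resize(im[90:240,255:415],None,fx=4,fy=4,interpolation=cv2.INTER_CUBIC))
E
```

```text
clock: 2.25
ee_pos: [437.0, -80.6, 171.5]
tool_rot: [0.828, 0.251, 0.473, -0.163]
contact_force: [-0.6, -0.6, 0.6]
opening: 51.4
t 2.25 pos [437.  -80.6 171.5] j [-0.26 -0.05  2.42  0.36  0.28  0.04] F [-0.6 -0.6  0.6] open 51.4
1 [473.  -82.3 109. ] [ 7.21  0.06 -0.03] [ 3.14e+00  1.00e-03 -0.00e+00]
-1 [473.  -82.3 109. ] [ 7.21  0.06 -0.03] [-0.001  0.     0.001]
```

View pics/t1.png

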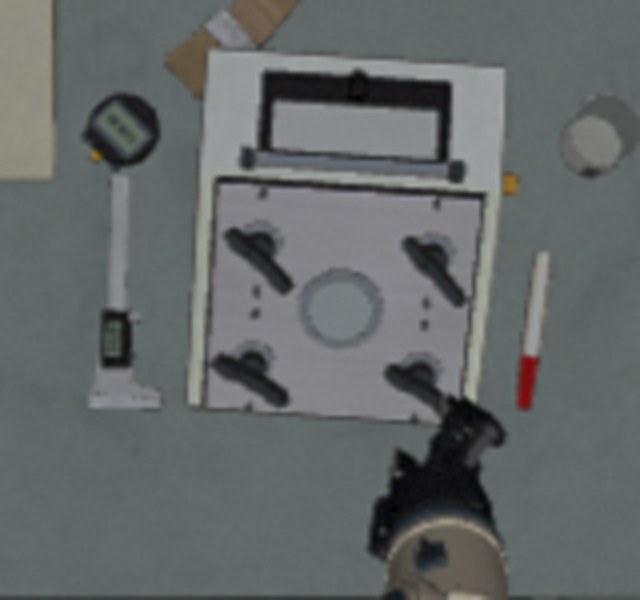

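View pics/s1.png

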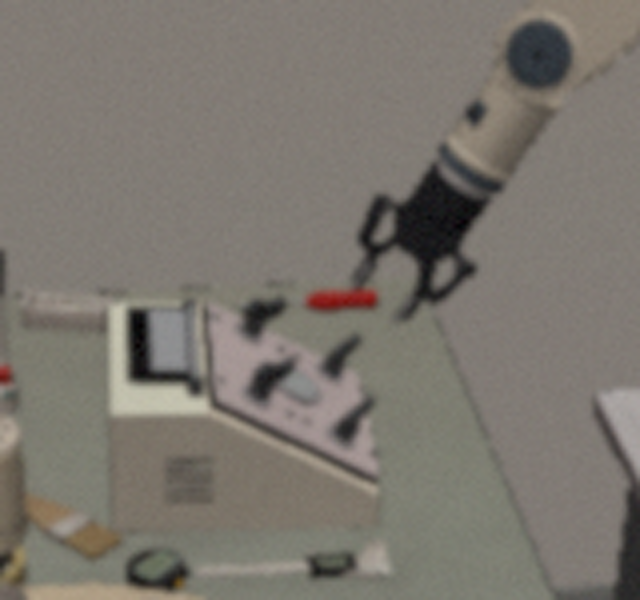

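The gripper is square to the lower-right wing, with the jaw axis across the bar and all clear. Now descending.

```bash
python3 -m handwheel '{"offset":[[2.5,0.06,-0.03],[4.5,0.06,-0.03],[6,0.06,-0.03],[7.2,0.06,-0.03],[7.2,0.06,-0.03]],"rotation":[[0,0,0],[0,0,0],[0,0,0],[0,0,0],[0,0,0]],"hand":[0.2,0.2,0.2,0.2,0.2]}' 40
python3 calc.py lr -12 -1.02;  python3 - <<'E'
from station import viewer
import cv2
im=viewer.capture("top")[:,:,::-1]; cv2.imwrite("pics/t2.png",cv2.resize(im[175:275,320:420],None,fx=6,fy=6,interpolation=cv2.INTER_CUBIC))
im=viewer.capture("scene")[:,:,::-1]; cv2.imwrite("pics/s2.png",cv2.resize(im[130:230,295:395],None,fx=6,fy=6,interpolation=cv2.INTER_CUBIC))
E
```

```text
clock: 2.98
ee_pos: [472.9, -81.6, 108.3]
tool_rot: [0.828, 0.251, 0.474, -0.163]
contact_force: [-0.7, 0.4, -0.0]
opening: 51.4
t 2.975 pos [472.9 -81.6 108.3] j [-0.23  0.17  2.41  1.03  0.1  -0.63] F [-0.7  0.4 -0. ] open 51.4
1 [473.  -82.3 109. ] [-0.05 -0.03  0.08] [3.14e+00 2.00e-03 3.00e-03]
-1 [473.  -82.3 109. ] [-0.05 -0.03  0.08] [-0.001 -0.002  0.001]
```

View pics/t2.png

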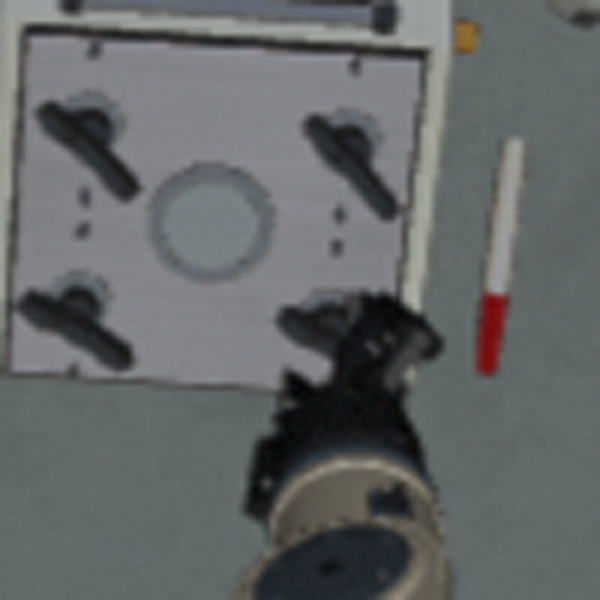

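View pics/s2.png

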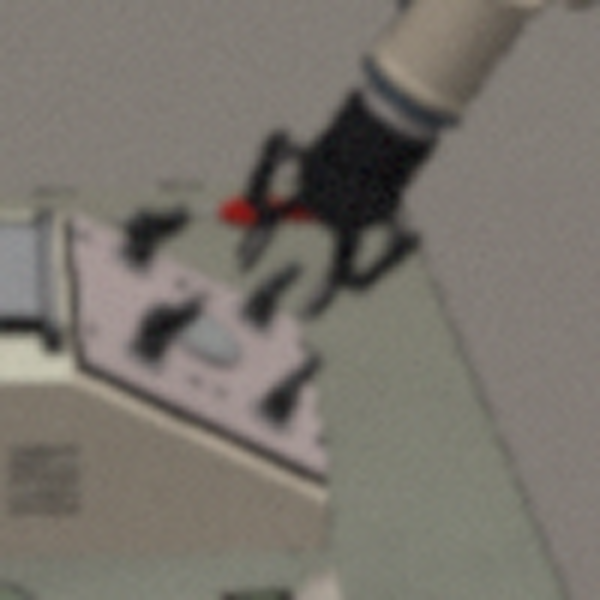

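Run:
```python
from calc import *
f=lambda P,n,x0,y0:((proj(P,n)-[x0,y0]+.5)*6).round(0)
P,Rt=target('lr',0,-1.02,-1)
z=Rt.as_matrix()[:,2]; x=Rt.as_matrix()[:,0]
o=monitor.get_obs()['ee_pos']
print('tcp',f(o,'scene',295,130),'tips',f(np.array([o+25*z,o-25*z]),'scene',295,130),'outer',f(np.array([o+33*z,o-33*z]),'scene',295,130))
print('tcp',f(o,'top',320,175),'tips',f(np.array([o+25*z,o-25*z]),'top',320,175))
y=Rt.as_matrix()[:,1]
for nm,d in(('bar top mid',-4),('bar bot',18),('cover',40)): print(nm,f(P+d*x,'scene',295,130))
print('ears',f(np.array([P+32*y-8*x,P-32*y-8*x]),'scene',295,130))
```

```text
tcp [[269. 298.]] tips [[243. 277.]
 [296. 319.]] outer [[235. 271.]
 [304. 326.]]
tcp [[331. 340.]] tips [[359. 305.]
 [303. 374.]]
bar top mid [[281. 281.]]
bar bot [[265. 304.]]
cover [[249. 326.]]
ears [[268. 286.]
 [299. 268.]]
```

```bash
python3 -m handwheel '{"offset":[[0,0,0],[0,0,0],[0,0,0],[0,0,0],[0,0,0],[0,0,0]],"rotation":[[0,0,0],[0,0,0],[0,0,0],[0,0,0],[0,0,0],[0,0,0]],"hand":[-0.3,-0.6,-1,-1,-1,-1]}' 40
python3 calc.py lr -12 -1.02;  python3 - <<'E'
from station import viewer
import cv2
im=viewer.capture("scene")[:,:,::-1]; cv2.imwrite("pics/s3.png",cv2.resize(im[155:205,310:370],None,fx=12,fy=12,interpolation=cv2.INTER_CUBIC))
E
```

```text
clock: 3.82
ee_pos: [473.4, -81.8, 109.7]
tool_rot: [0.829, 0.25, 0.473, -0.163]
contact_force: [-5.0, -0.1, 7.9]
opening: 9.2
t 3.825 pos [473.4 -81.8 109.7] j [-0.23  0.17  2.41  1.03  0.1  -0.63] F [-5.  -0.1  7.9] open 9.2
1 [473.  -82.3 109. ] [ 0.05 -0.07 -0.03] [-3.142e+00 -0.000e+00  2.000e-03]
-1 [473.  -82.3 109. ] [ 0.05 -0.07 -0.03] [0.    0.001 0.   ]
```

View pics/s3.png

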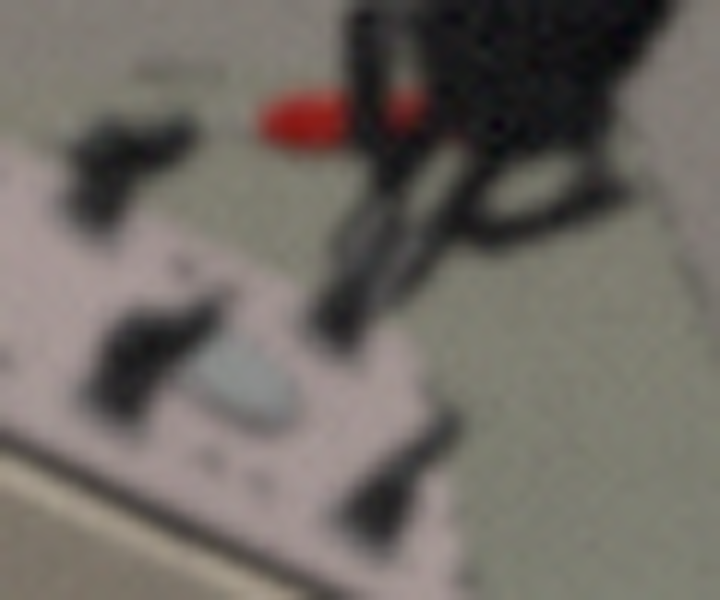

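```bash
python3 -m handwheel '{"offset":[[-0.4,0,0],[-0.4,0,0],[-0.4,0,0],[-0.4,0,0],[-0.4,0,0],[-0.4,0,0],[-0.4,0,0]],"rotation":[[0,0,0],[0,0,0],[0,0,0],[0,0,0],[0,0,0],[0,0,0],[0,0,0]],"hand":[-0.4,-0.4,-1,-1,-1,-1,-1]}' 40
python3 calc.py lr -12 0
```

```text
clock: 4.75
ee_pos: [471.4, -81.8, 112.9]
tool_rot: [0.829, 0.251, 0.473, -0.163]
contact_force: [-3.4, -0.4, 8.0]
opening: 8.8
t 4.75 pos [471.4 -81.8 112.9] j [-0.24  0.15  2.41  0.95  0.1  -0.55] F [-3.4 -0.4  8. ] open 8.8
1 [473.  -82.3 109. ] [ 0.42 -0.06 -0.02] [-2.122e+00  0.000e+00  1.000e-03]
-1 [473.  -82.3 109. ] [ 0.42 -0.06 -0.02] [ 1.02e+00  1.00e-03 -0.00e+00]
```

```bash
python3 -m handwheel '{"offset":[[0,0,0],[0,0,0],[0,0,0],[0,0,0],[0,0,0],[0,0,0],[0,0,0],[0,0,0],[0,0,0],[0,0,0]],"rotation":[[0.13,0,0],[0.26,0,0],[0.39,0,0],[0.52,0,0],[0.65,0,0],[0.78,0,0],[0.91,0,0],[1.01,0,0],[1.01,0,0],[1.01,0,0]],"hand":[-1,-1,-1,-1,-1,-1,-1,-1,-1,-1]}' 40
python3 calc.py lr -12 0;  python3 - <<'E'
from station import viewer
import cv2
im=viewer.capture("top")[:,:,::-1]; cv2.imwrite("pics/t4.png",cv2.resize(im[175:275,320:420],None,fx=6,fy=6,interpolation=cv2.INTER_CUBIC))
im=viewer.capture("scene")[:,:,::-1]; cv2.imwrite("pics/s4.png",cv2.resize(im[155:205,310:370],None,fx=12,fy=12,interpolation=cv2.INTER_CUBIC))
E
```

```text
clock: 6.0
ee_pos: [471.4, -81.6, 112.8]
tool_rot: [0.604, 0.62, 0.335, -0.371]
contact_force: [-3.4, -0.6, 7.2]
opening: 8.8
t 6.0 pos [471.4 -81.6 112.8] j [-0.24  0.15  2.41  0.95  0.11  0.46] F [-3.4 -0.6  7.2] open 8.8
1 [473.  -82.3 109. ] [ 0.42 -0.05  0.06] [-3.132e+00  0.000e+00  1.000e-03]
-1 [473.  -82.3 109. ] [ 0.42 -0.05  0.06] [ 0.009  0.    -0.   ]
```

View pics/t4.png

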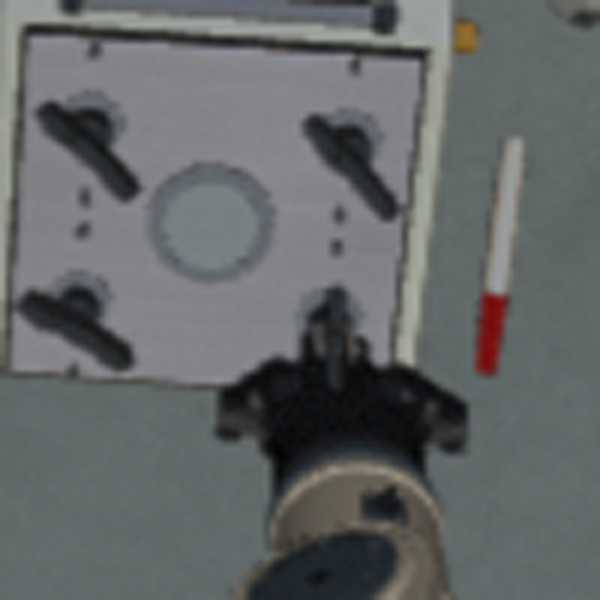

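View pics/s4.png

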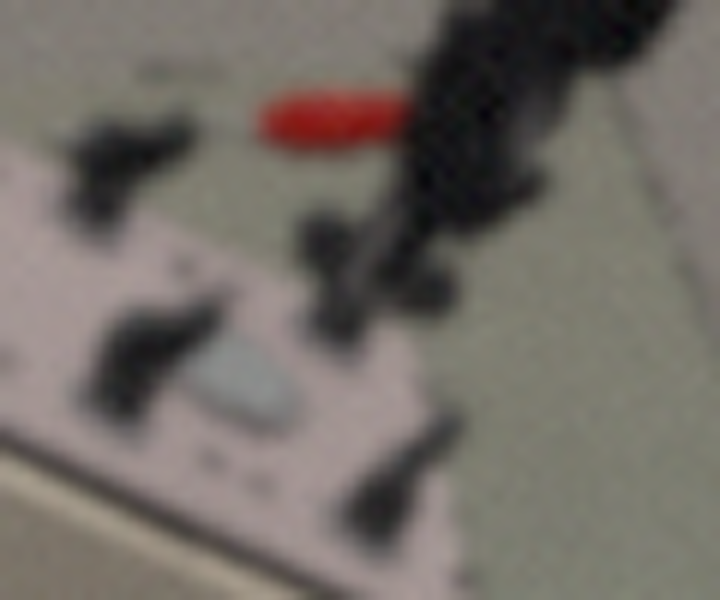

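The lower-right wing now runs along its ribs, with its upper end at (337,290) in the crop. Release and retreat.

```bash
python3 -m handwheel '{"offset":[[0,0,0],[0,0,0],[0,0,0],[-2,0,0],[-5,0,0],[-9,0,0],[-9,0,0]],"rotation":[[0,0,0],[0,0,0],[0,0,0],[0,0,0],[0,0,0],[0,0,0],[0,0,0]],"hand":[-0.2,0.2,0.2,0.2,0.2,0.2,0.2]}' 40
sed -i 's/103.3,10.5,/104,13,/' calc.py
python3 calc.py ul 60 -0.81;  python3 - <<'E'
from station import viewer
import cv2
im=viewer.capture("top")[:,:,::-1]; cv2.imwrite("pics/t5f.png",im);cv2.imwrite("pics/t5.png",cv2.resize(im[175:275,320:420],None,fx=6,fy=6,interpolation=cv2.INTER_CUBIC))
E
```

```text
clock: 6.98
ee_pos: [426.6, -78.9, 193.0]
tool_rot: [0.605, 0.621, 0.334, -0.37]
contact_force: [0.0, 0.2, 0.4]
opening: 51.0
t 6.975 pos [426.6 -78.9 193. ] j [-0.27 -0.13  2.41  0.3   0.35  1.11] F [0.  0.2 0.4] open 51.0
1 [535.   50.1 225.9] [  2.17  10.43 -13.46] [ 2.342 -0.004 -0.004]
-1 [535.   50.1 225.9] [  2.17  10.43 -13.46] [-0.8    0.003 -0.004]
```

View pics/t5.png

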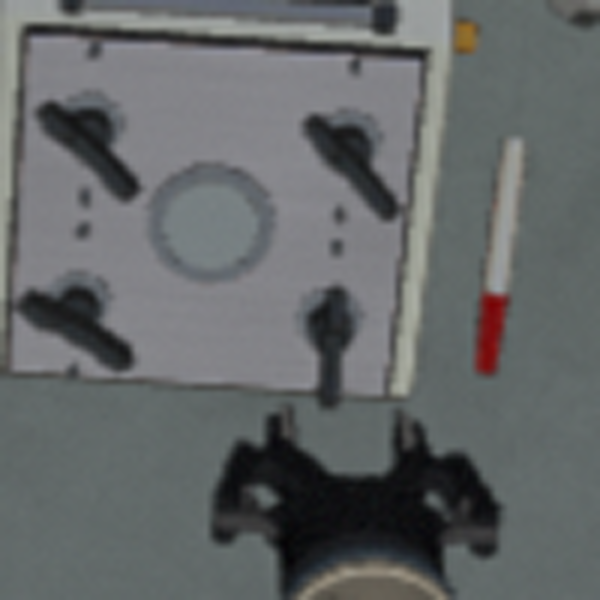

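The lower-right wing is parallel to its rib line, with in-image slope −0.104 against −0.113. Next is upper-left, the diagonal.

```bash
python3 -m handwheel '{"offset":[[0.6,3,-4],[1.2,6,-8],[2.17,9,-11.5],[2.17,10.43,-13.46],[2.17,10.43,-13.46],[2.17,10.43,-13.46],[2.17,10.43,-13.46]],"rotation":[[-0.16,0,0],[-0.32,0,0],[-0.48,0,0],[-0.64,0,0],[-0.8,0,0],[-0.8,0,0],[-0.8,0,0]],"hand":[0.2,0.2,0.2,0.2,0.2,0.2,0.2]}' 40
python3 calc.py ul -11 -0.81;  python3 - <<'E'
from station import viewer
import cv2
im=viewer.capture("top")[:,:,::-1]; cv2.imwrite("pics/t6.png",cv2.resize(im[150:250,310:410],None,fx=6,fy=6,interpolation=cv2.INTER_CUBIC))
E
```

```text
clock: 7.9
ee_pos: [534.3, 50.3, 221.9]
tool_rot: [0.797, 0.337, 0.454, -0.212]
contact_force: [0.3, 0.8, 0.4]
opening: 51.4
t 7.9 pos [534.3  50.3 221.9] j [ 0.16  0.01  2.2  -0.27  0.43  1.21] F [0.3 0.8 0.4] open 51.4
1 [570.4  47.8 164.4] [6.79 0.18 0.22] [3.138e+00 3.000e-03 3.000e-03]
-1 [570.4  47.8 164.4] [6.79 0.18 0.22] [-0.004 -0.002  0.002]
```

View pics/t6.png

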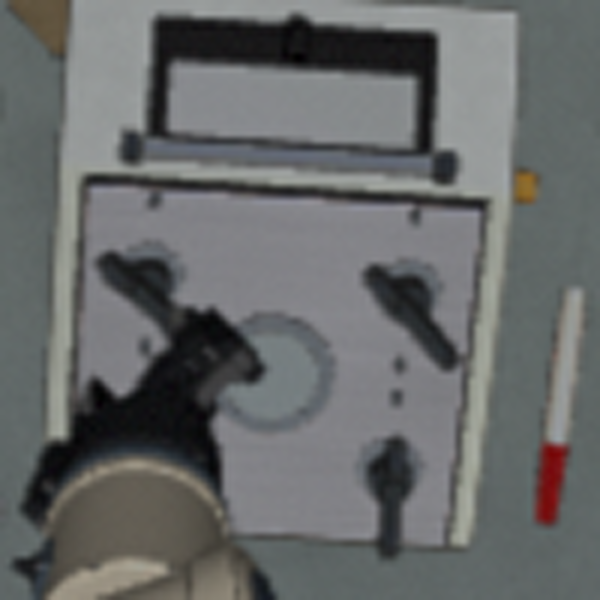

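The gripper is lined up over the upper-left wing. The panel and screen are clear.

```bash
python3 -m handwheel '{"offset":[[2.5,0.1,0.15],[4.5,0.1,0.15],[6,0.1,0.15],[6.5,0.1,0.15],[6.5,0.1,0.15]],"rotation":[[0,0,0],[0,0,0],[0,0,0],[0,0,0],[0,0,0]],"hand":[0.2,0.2,0.2,0.2,0.2]}' 40
python3 calc.py ul -11 -0.81;  python3 - <<'E'
from station import viewer
import cv2
im=viewer.capture("top")[:,:,::-1]; a=cv2.resize(im[170:230,300:380],None,fx=5,fy=5,interpolation=cv2.INTER_CUBIC)
im=viewer.capture("scene")[:,:,::-1]; b=cv2.resize(im[145:205,290:370],None,fx=5,fy=5,interpolation=cv2.INTER_CUBIC)
import numpy as np; cv2.imwrite("pics/c7.png",np.hstack([a,b]))
E
```

```text
clock: 8.57
ee_pos: [568.5, 47.8, 167.5]
tool_rot: [0.797, 0.336, 0.454, -0.212]
contact_force: [-0.4, -0.6, 0.1]
opening: 51.3
t 8.575 pos [568.5  47.8 167.5] j [ 0.14  0.16  2.19 -0.36  0.29  1.29] F [-0.4 -0.6  0.1] open 51.3
1 [570.4  47.8 164.4] [ 0.37  0.02 -0.  ] [3.141e+00 2.000e-03 1.000e-03]
-1 [570.4  47.8 164.4] [ 0.37  0.02 -0.  ] [-0.001 -0.001  0.001]
```

View pics/c7.png

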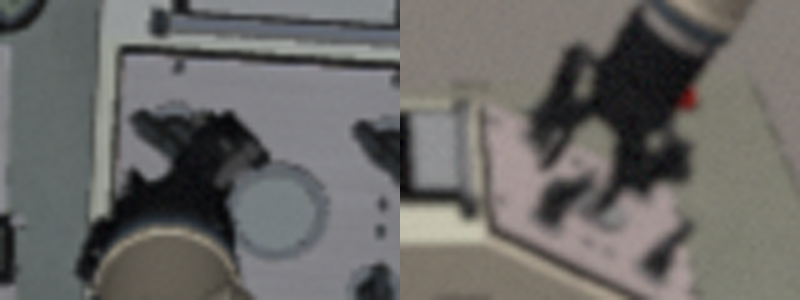

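```bash
python3 -m handwheel '{"offset":[[0.3,0.02,0],[0.3,0.02,0],[0.3,0.02,0],[0.3,0.02,0],[0.3,0.02,0],[0.3,0.02,0],[0.3,0.02,0]],"rotation":[[0,0,0],[0,0,0],[0,0,0],[0,0,0],[0,0,0],[0,0,0],[0,0,0]],"hand":[0.1,-0.3,-0.6,-1,-1,-1,-1]}' 40
python3 calc.py ul -11 0
```

```text
clock: 9.55
ee_pos: [570.3, 47.8, 165.4]
tool_rot: [0.798, 0.336, 0.454, -0.211]
contact_force: [-3.9, -0.4, 6.3]
opening: 8.7
t 9.55 pos [570.3  47.8 165.4] j [ 0.14  0.17  2.19 -0.37  0.29  1.3 ] F [-3.9 -0.4  6.3] open 8.7
1 [570.4  47.8 164.4] [ 0.1  -0.03 -0.03] [-2.332 -0.     0.   ]
-1 [570.4  47.8 164.4] [ 0.1  -0.03 -0.03] [0.81 0.   0.  ]
```

```bash
python3 -m handwheel '{"offset":[[0,0,0],[0,0,0],[0,0,0],[0,0,0],[0,0,0],[0,0,0],[0,0,0],[0,0,0],[0,0,0]],"rotation":[[0.12,0,0],[0.24,0,0],[0.36,0,0],[0.48,0,0],[0.6,0,0],[0.72,0,0],[0.8,0,0],[0.8,0,0],[0.8,0,0]],"hand":[-1,-1,-1,-1,-1,-1,-1,-1,-1]}' 40
python3 calc.py ul -11 0
python3 -m handwheel '{"offset":[[0,0,0],[0,0,0],[0,0,0],[-2,0,0],[-5,0,0],[-9,0,0],[-9,0,0]],"rotation":[[0,0,0],[0,0,0],[0,0,0],[0,0,0],[0,0,0],[0,0,0],[0,0,0]],"hand":[-0.2,0.2,0.2,0.2,0.2,0.2,0.2]}' 40
python3 calc.py ur 60 -0.76;  python3 - <<'E'
from station import viewer
import cv2
im=viewer.capture("top")[:,:,::-1]; cv2.imwrite("pics/t8.png",cv2.resize(im[150:250,310:410],None,fx=6,fy=6,interpolation=cv2.INTER_CUBIC))
E
```

```text
clock: 10.68
ee_pos: [570.3, 47.9, 165.4]
tool_rot: [0.604, 0.62, 0.336, -0.371]
contact_force: [-3.0, -1.1, 6.0]
opening: 8.9
t 10.675 pos [570.3  47.9 165.4] j [ 0.14  0.17  2.19 -0.37  0.29  2.1 ] F [-3.  -1.1  6. ] open 8.9
1 [570.4  47.8 164.4] [ 0.1  -0.04  0.01] [-3.132 -0.     0.   ]
-1 [570.4  47.8 164.4] [ 0.1  -0.04  0.01] [0.009 0.    0.   ]
clock: 11.55
ee_pos: [525.9, 51.1, 245.8]
tool_rot: [0.604, 0.621, 0.335, -0.37]
contact_force: [0.1, 0.0, -0.7]
opening: 51.2
t 11.55 pos [525.9  51.1 245.8] j [ 0.17 -0.04  2.19 -0.25  0.49  1.98] F [ 0.1  0.  -0.7] open 51.2
1 [526.4 -85.7 225.9] [ 2.17 -0.34 13.65] [ 2.391e+00 -5.000e-03 -1.000e-03]
-1 [526.4 -85.7 225.9] [ 2.17 -0.34 13.65] [-0.751  0.001 -0.004]
```

View pics/t8.png

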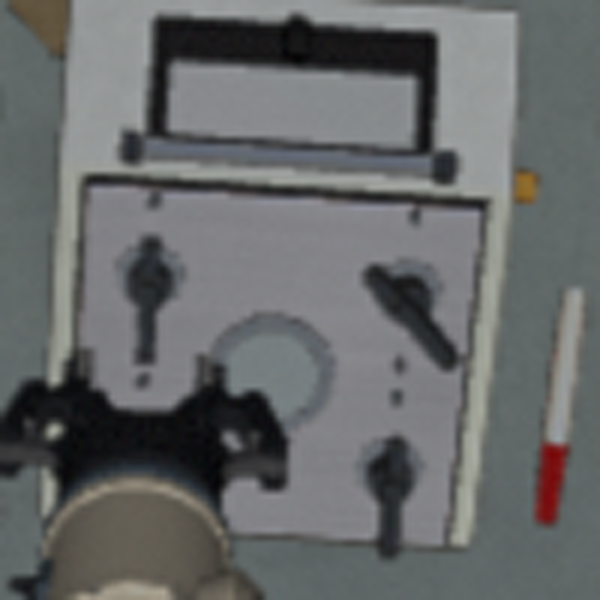

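The upper-left wing is now on its ribs, running (150,240)–(145,360). Upper-right is next.

```bash
python3 -m handwheel '{"offset":[[0.4,0,3],[0.8,-0.1,6],[1.5,-0.2,9],[2.17,-0.34,12],[2.17,-0.34,13.65],[2.17,-0.34,13.65],[2.17,-0.34,13.65],[2.17,-0.34,13.65]],"rotation":[[-0.16,0,0],[-0.32,0,0],[-0.48,0,0],[-0.64,0,0],[-0.75,0,0],[-0.75,0,0],[-0.75,0,0],[-0.75,0,0]],"hand":[0.2,0.2,0.2,0.2,0.2,0.2,0.2,0.2]}' 40
python3 calc.py ur -11 -0.76;  python3 - <<'E'
from station import viewer
import cv2
im=viewer.capture("top")[:,:,::-1]; cv2.imwrite("pics/t9.png",cv2.resize(im[150:250,310:410],None,fx=6,fy=6,interpolation=cv2.INTER_CUBIC))
E
```

```text
clock: 12.6
ee_pos: [525.6, -85.9, 222.5]
tool_rot: [0.788, 0.356, 0.449, -0.223]
contact_force: [0.4, -0.2, 0.4]
opening: 51.2
t 12.6 pos [525.6 -85.9 222.5] j [-0.21  0.    2.21  0.18  0.42  0.52] F [ 0.4 -0.2  0.4] open 51.2
1 [561.8 -87.9 164.4] [6.85 0.2  0.15] [3.14e+00 2.00e-03 2.00e-03]
-1 [561.8 -87.9 164.4] [6.85 0.2  0.15] [-0.002 -0.001  0.001]
```

View pics/t9.png

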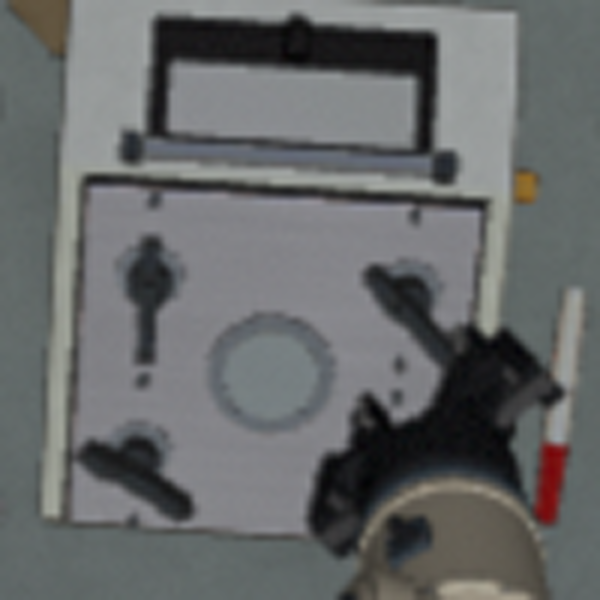

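```bash
python3 -m handwheel '{"offset":[[2.5,0.1,0.1],[4.5,0.15,0.1],[6,0.15,0.1],[6.8,0.15,0.1],[6.8,0.15,0.1],[6.8,0.15,0.1],[6.8,0.15,0.1],[6.8,0.15,0.1],[6.8,0.15,0.1],[6.8,0.15,0.1],[6.8,0.15,0.1]],"rotation":[[0,0,0],[0,0,0],[0,0,0],[0,0,0],[0,0,0],[0,0,0],[0,0,0],[0,0,0],[0,0,0],[0,0,0],[0,0,0]],"hand":[0.2,0.2,0.2,0.2,0.2,-0.3,-0.6,-1,-1,-1,-1]}' 40
python3 calc.py ur -11 0;  python3 - <<'E'
from station import viewer
import cv2
im=viewer.capture("top")[:,:,::-1]; a=cv2.resize(im[170:230,340:420],None,fx=5,fy=5,interpolation=cv2.INTER_CUBIC)
im=viewer.capture("scene")[:,:,::-1]; b=cv2.resize(im[145:205,290:370],None,fx=5,fy=5,interpolation=cv2.INTER_CUBIC)
import numpy as np; cv2.imwrite("pics/c10.png",np.hstack([a,b]))
E
```

```text
clock: 14.02
ee_pos: [561.0, -87.8, 165.8]
tool_rot: [0.789, 0.356, 0.449, -0.222]
contact_force: [-4.0, 2.1, 5.7]
opening: 9.1
t 14.025 pos [561.  -87.8 165.8] j [-0.2   0.16  2.2   0.25  0.27  0.45] F [-4.   2.1  5.7] open 9.1
1 [561.8 -87.9 164.4] [ 0.16 -0.01  0.  ] [-2.382 -0.    -0.   ]
-1 [561.8 -87.9 164.4] [ 0.16 -0.01  0.  ] [ 0.76 -0.    0.  ]
```

View pics/c10.png

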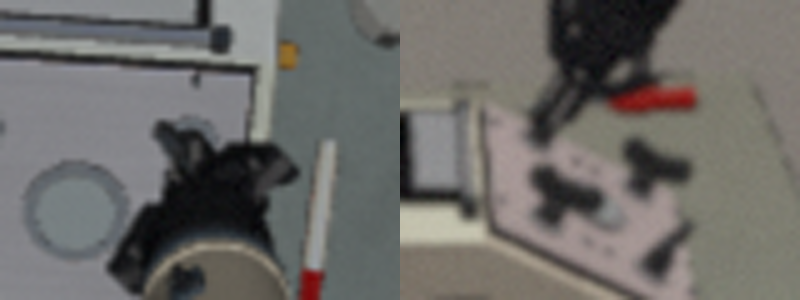

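The jaws hold the upper-right bar, opening 9.1 mm. Now turn, release and retreat.

```bash
python3 -m handwheel '{"offset":[[0,0,0],[0,0,0],[0,0,0],[0,0,0],[0,0,0],[0,0,0],[0,0,0],[0,0,0],[0,0,0]],"rotation":[[0.12,0,0],[0.24,0,0],[0.36,0,0],[0.48,0,0],[0.6,0,0],[0.7,0,0],[0.75,0,0],[0.75,0,0],[0.75,0,0]],"hand":[-1,-1,-1,-1,-1,-1,-1,-1,-1]}' 40
python3 calc.py ur -11 0
python3 -m handwheel '{"offset":[[0,0,0],[0,0,0],[0,0,0],[-2,0,0],[-5,0,0],[-9,0,0],[-9,0,0]],"rotation":[[0,0,0],[0,0,0],[0,0,0],[0,0,0],[0,0,0],[0,0,0],[0,0,0]],"hand":[-0.2,0.2,0.2,0.2,0.2,0.2,0.2]}' 40
python3 calc.py ll 60 -1.08;  python3 - <<'E'
from station import viewer
import cv2
im=viewer.capture("top")[:,:,::-1]; cv2.imwrite("pics/t11.png",cv2.resize(im[150:250,310:410],None,fx=6,fy=6,interpolation=cv2.INTER_CUBIC))
E
```

```text
clock: 15.25
ee_pos: [561.0, -87.8, 165.8]
tool_rot: [0.604, 0.62, 0.336, -0.371]
contact_force: [-4.4, 2.0, 4.7]
opening: 8.8
t 15.25 pos [561.  -87.8 165.8] j [-0.2   0.16  2.2   0.26  0.27  1.2 ] F [-4.4  2.   4.7] open 8.8
1 [561.8 -87.9 164.4] [ 0.16 -0.    0.  ] [-3.132 -0.    -0.   ]
-1 [561.8 -87.9 164.4] [ 0.16 -0.    0.  ] [ 0.01 -0.    0.  ]
clock: 16.12
ee_pos: [516.8, -85.4, 245.9]
tool_rot: [0.605, 0.621, 0.334, -0.37]
contact_force: [0.3, -0.3, -1.2]
opening: 51.5
t 16.125 pos [516.8 -85.4 245.9] j [-0.22 -0.05  2.2   0.17  0.48  1.28] F [ 0.3 -0.3 -1.2] open 51.5
1 [445.1  55.8 173.9] [  2.16 -10.45 -13.74] [ 2.072 -0.003 -0.004]
-1 [445.1  55.8 173.9] [  2.16 -10.45 -13.74] [-1.07   0.003 -0.003]
```

View pics/t11.png

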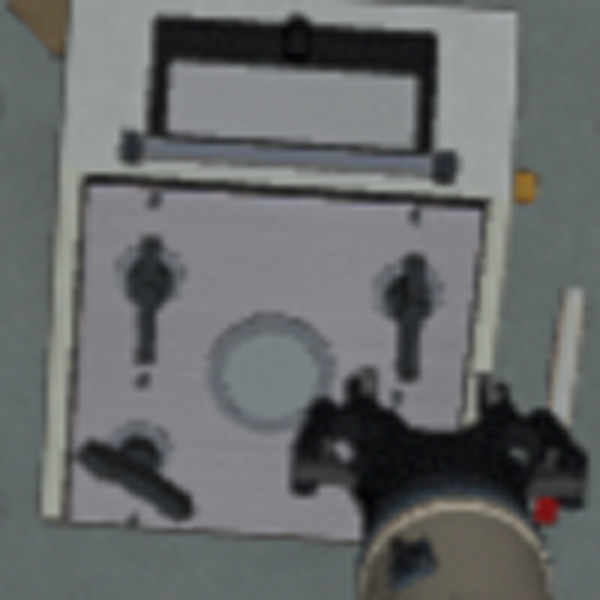

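The upper-right wing is on its ribs too. Last one: lower-left.

```bash
python3 -m handwheel '{"offset":[[0.3,-2,-3],[0.6,-4.5,-6],[0.9,-7,-9],[1.5,-9,-11.5],[2.16,-10.45,-13.74],[2.16,-10.45,-13.74],[2.16,-10.45,-13.74],[2.16,-10.45,-13.74],[2.16,-10.45,-13.74]],"rotation":[[-0.16,0,0],[-0.32,0,0],[-0.48,0,0],[-0.64,0,0],[-0.8,0,0],[-0.95,0,0],[-1.07,0,0],[-1.07,0,0],[-1.07,0,0]],"hand":[0.2,0.2,0.2,0.2,0.2,0.2,0.2,0.2,0.2]}' 40
python3 calc.py ll -11 -1.08;  python3 - <<'E'
from station import viewer
import cv2
im=viewer.capture("top")[:,:,::-1]; cv2.imwrite("pics/t12f.png",im);cv2.imwrite("pics/t12.png",cv2.resize(im[160:260,300:400],None,fx=6,fy=6,interpolation=cv2.INTER_CUBIC))
E
```

```text
clock: 17.3
ee_pos: [444.1, 56.1, 171.0]
tool_rot: [0.835, 0.227, 0.479, -0.149]
contact_force: [0.5, -0.5, 0.5]
opening: 51.0
t 17.3 pos [444.1  56.1 171. ] j [ 0.23 -0.04  2.41 -0.5   0.31  1.24] F [ 0.5 -0.5  0.5] open 51.0
1 [480.5  53.5 112.4] [6.91 0.09 0.23] [3.139e+00 2.000e-03 2.000e-03]
-1 [480.5  53.5 112.4] [6.91 0.09 0.23] [-0.003 -0.001  0.001]
```

View pics/t12.png

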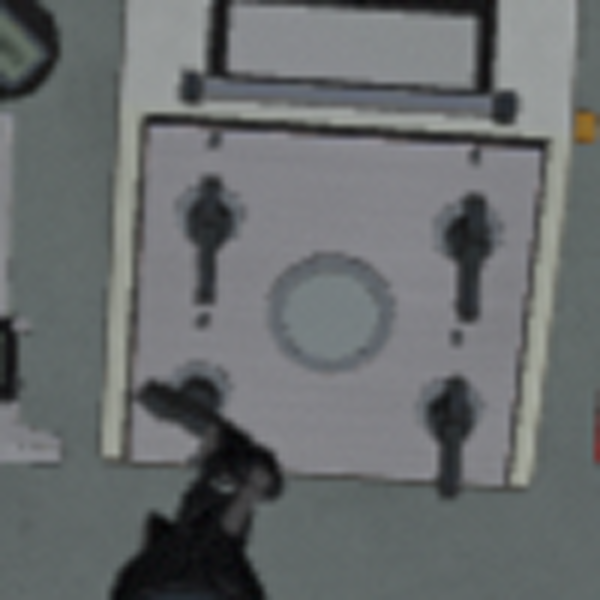

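Run:
```python
from calc import *
for s in('ul','ur','lr'):
    for t in(-.1,0,.1):
        P,Rt=target(s,8,t,-1); y=Rt.as_matrix()[:,1]; a,b=proj(np.array([P+33*y,P-33*y]),'top'); d=a-b
        print(s,t,((np.array([a,b])-[300,160]+.5)*6).round(0).tolist(),(d[0]/d[1]).round(3))
```

```text
ul -0.1 [[205.0, 191.0], [211.0, 309.0]] 0.045
ul 0 [[212.0, 191.0], [204.0, 309.0]] -0.064
ul 0.1 [[218.0, 192.0], [198.0, 308.0]] -0.174
ur -0.1 [[472.0, 207.0], [473.0, 325.0]] 0.008
ur 0 [[479.0, 207.0], [467.0, 325.0]] -0.101
ur 0.1 [[485.0, 208.0], [461.0, 324.0]] -0.213
lr -0.1 [[454.0, 391.0], [455.0, 503.0]] 0.011
lr 0 [[460.0, 391.0], [449.0, 503.0]] -0.101
lr 0.1 [[466.0, 392.0], [443.0, 502.0]] -0.216
```

```bash
python3 -m handwheel '{"offset":[[2.5,0.1,0.2],[4.5,0.1,0.2],[6,0.1,0.2],[6.8,0.1,0.2],[6.8,0.1,0.2],[6.8,0.1,0.2],[6.8,0.1,0.2],[6.8,0.1,0.2],[6.8,0.1,0.2],[6.8,0.1,0.2],[6.8,0.1,0.2]],"rotation":[[0,0,0],[0,0,0],[0,0,0],[0,0,0],[0,0,0],[0,0,0],[0,0,0],[0,0,0],[0,0,0],[0,0,0],[0,0,0]],"hand":[0.2,0.2,0.2,0.2,0.2,-0.3,-0.6,-1,-1,-1,-1]}' 40
python3 calc.py ll -11 0;  python3 - <<'E'
from station import viewer
import cv2
im=viewer.capture("top")[:,:,::-1]; a=cv2.resize(im[190:250,300:380],None,fx=5,fy=5,interpolation=cv2.INTER_CUBIC)
im=viewer.capture("scene")[:,:,::-1]; b=cv2.resize(im[155:215,300:380],None,fx=5,fy=5,interpolation=cv2.INTER_CUBIC)
import numpy as np; cv2.imwrite("pics/c13.png",np.hstack([a,b]))
E
```

```text
clock: 18.73
ee_pos: [480.0, 53.9, 114.3]
tool_rot: [0.836, 0.226, 0.478, -0.148]
contact_force: [-3.4, 0.6, 6.6]
opening: 8.8
t 18.725 pos [480.   53.9 114.3] j [ 0.2   0.16  2.39 -1.03  0.15  1.75] F [-3.4  0.6  6.6] open 8.8
1 [480.5  53.5 112.4] [ 0.2  -0.05 -0.02] [-2.062  0.    -0.   ]
-1 [480.5  53.5 112.4] [ 0.2  -0.05 -0.02] [ 1.079 -0.    -0.   ]
```

View pics/c13.png

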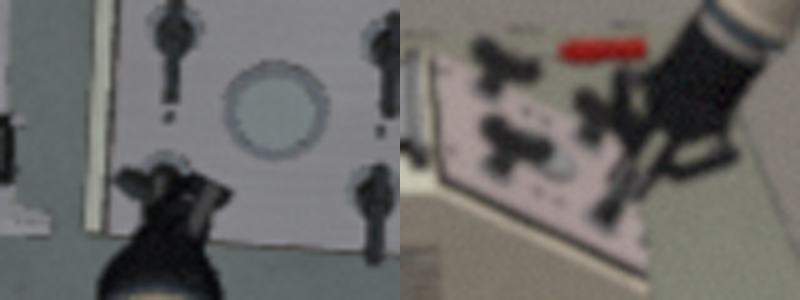

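The three turned wings read about −0.02, −0.045 and −0.03 rad, inside ±0.13. The lower-left grip is good at 8.8 mm, so I turn it.

```bash
python3 -m handwheel '{"offset":[[0,0,0],[0,0,0],[0,0,0],[0,0,0],[0,0,0],[0,0,0],[0,0,0],[0,0,0],[0,0,0],[0,0,0],[0,0,0]],"rotation":[[0.13,0,0],[0.26,0,0],[0.39,0,0],[0.52,0,0],[0.65,0,0],[0.78,0,0],[0.91,0,0],[1.03,0,0],[1.09,0,0],[1.09,0,0],[1.09,0,0]],"hand":[-1,-1,-1,-1,-1,-1,-1,-1,-1,-1,-1]}' 40
python3 calc.py ll -11 0
python3 -m handwheel '{"offset":[[0,0,0],[0,0,0],[0,0,0],[-2,0,0],[-5,0,0],[-9,0,0],[-13,0,0],[-13,0,0]],"rotation":[[0,0,0],[0,0,0],[0,0,0],[0,0,0],[0,0,0],[0,0,0],[0,0,0],[0,0,0]],"hand":[-0.2,0.2,0.2,0.2,0.2,0.2,0.2,0.2]}' 40
python3 - <<'E'
from station import viewer,monitor
import cv2
print(monitor.get_obs()['joint_positions'].round(2))
im=viewer.capture("top")[:,:,::-1]; cv2.imwrite("pics/t14f.png",im);cv2.imwrite("pics/t14.png",cv2.resize(im[145:245,310:410],None,fx=6,fy=6,interpolation=cv2.INTER_CUBIC))
im=viewer.capture("scene")[:,:,::-1]; cv2.imwrite("pics/s14.png",cv2.resize(im[145:225,270:370],None,fx=6,fy=6,interpolation=cv2.INTER_CUBIC))
E
```

```text
clock: 20.2
ee_pos: [479.9, 54.0, 114.2]
tool_rot: [0.597, 0.627, 0.332, -0.374]
contact_force: [-5.4, 1.3, 5.2]
opening: 8.8
t 20.2 pos [479.9  54.  114.2] j [ 0.2   0.16  2.39 -1.03  0.15  2.84] F [-5.4  1.3  5.2] open 8.8
1 [480.5  53.5 112.4] [ 0.2  -0.03  0.05] [ 3.131e+00 -0.000e+00  1.000e-03]
-1 [480.5  53.5 112.4] [ 0.2  -0.03  0.05] [-0.011 -0.001 -0.   ]
clock: 21.2
ee_pos: [415.8, 58.4, 229.2]
tool_rot: [0.598, 0.628, 0.331, -0.373]
contact_force: [-0.1, 0.8, -0.5]
opening: 51.0
[ 0.27 -0.22  2.38 -0.34  0.5   2.18]
```

View pics/t14.png

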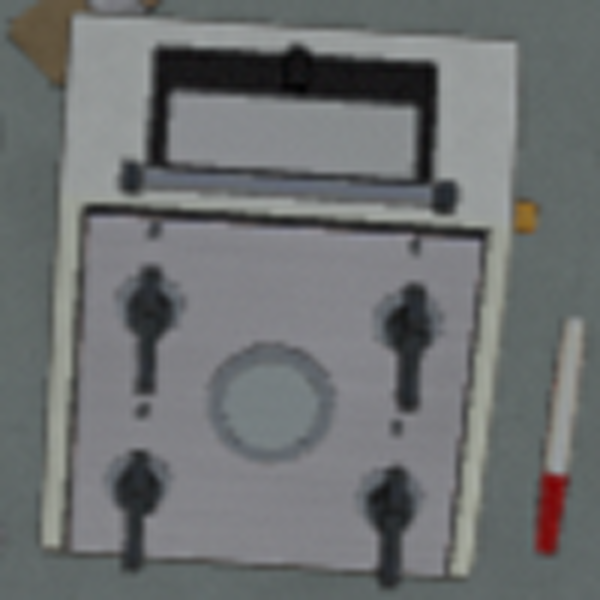

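View pics/s14.png

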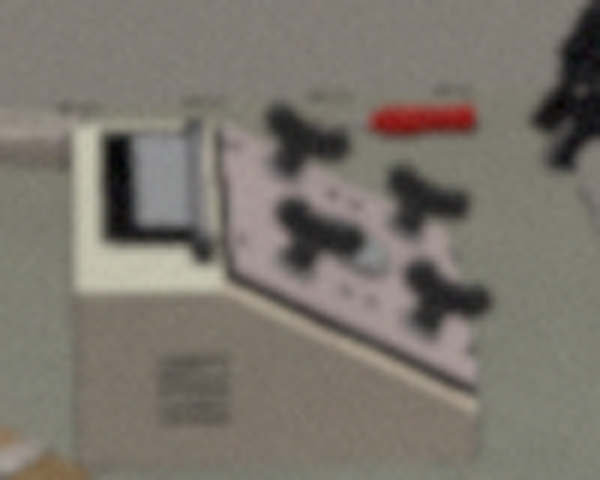

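```bash
cat > bp.py <<'E'
from calc import *
def back(uv,z,n='top'):
    c=CAL[n]; d=q(c['rotation']).apply([(uv[0]-c['cx'])/c['fx'],(uv[1]-c['cy'])/c['fy'],1]); return c['origin']+d*(z-c['origin'][2])/d[2]
def ch(P): return YR.inv().apply(P-[p[0],p[1],0]).round(1)
E
python3 - <<'E'
from bp import *
T=lambda x,y:(310+x/6-.5,145+y/6-.5)
print('hinge',ch(back(T(288,186.5),167)))
for z in(180,190,200,210): print('fin',z,ch(back(T(298,65),z)))
print('panel back corners', ch(back(T(156,48),180)),ch(back(T(437,64),180)),'front',ch(back(T(150,165),176)),ch(back(T(435,183),176)))
print('knobs',ch(back(T(131,177),167)),ch(back(T(445,195),167)))
E
python3 - <<'E'
import cv2
im=cv2.imread('pics/t14f.png'); cv2.imwrite('pics/t14z.png',cv2.resize(im[147:185,328:390],None,fx=12,fy=12,interpolation=cv2.INTER_CUBIC))
E
```

```text
hinge [ 5.14e+01 -1.00e-01  1.67e+02]
fin 180 [113.3  -1.2 180. ]
fin 190 [111.2  -0.7 190. ]
fin 200 [109.   -0.2 200. ]
fin 210 [106.9   0.3 210. ]
panel back corners [117.9  72.9 180. ] [118.2 -73.2 180. ] front [ 56.8  72.4 176. ] [ 56.3 -75.5 176. ]
knobs [ 51.5  81.9 167. ] [ 51.9 -81.9 167. ]
```

View pics/t14z.png

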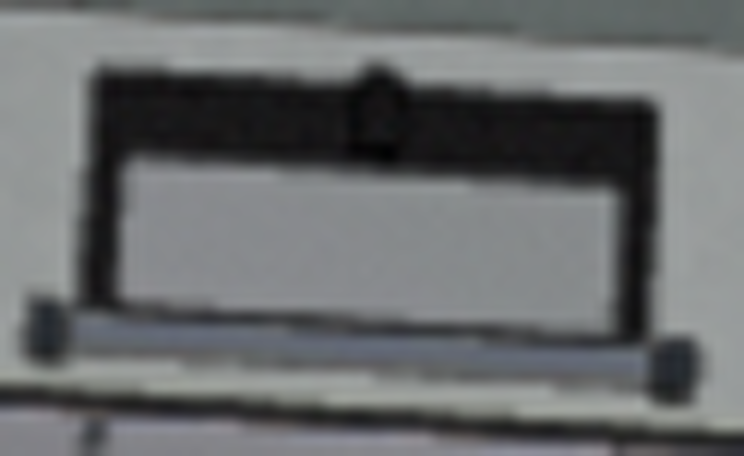

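All four wings lie along their rib lines. The fin sits at chamber x≈109, y≈0 and the hinge at x≈51.5, which matches the given 58 mm. Next I work out the approach and arc for the panel.

```bash
cat > fin.py <<'E'
from bp import *
H=np.array([51.5,-.3,167])
def pose(D,tilt0=.1,rp=(56.8,19),back_=0):
    c,s=np.cos(D),np.sin(D); P=H+[c*rp[0]-s*rp[1],0,s*rp[0]+c*rp[1]]
    a=tilt0+D; x=np.array([np.sin(a),0,-np.cos(a)]); z=np.array([0,-1.,0])   # sign checked below
    P=P-back_*x
    z=np.array([0,SG,0.]); y=np.cross(z,x)
    return YR.apply(P)+[p[0],p[1],0], YR*R.from_matrix(np.c_[x,y,z])
_,Rl=target('ll',0,0,-1); SG=np.sign(YR.inv().apply(Rl.as_matrix()[:,2])[1])
E
python3 - <<'E'
from fin import *
o=monitor.get_obs(); print(o['ee_pos'].round(1),o['joint_positions'].round(2),SG)
P,Rt=pose(0,back_=65); print('hover',P.round(1),*rel(P,Rt,o))
E
```

```text
[415.5  58.  226.7] [ 0.27 -0.22  2.38 -0.35  0.5   2.18] -1.0
hover [693.5 -28.5 250.7] [12.09 25.76  6.6 ] [-0.01  -0.002 -0.424]
```

```bash
python3 -m handwheel '{"offset":[[0,5,1.5],[0,10,3],[1,15,4.5],[4,20,6.6],[8,25.76,6.6],[12.09,25.76,6.6],[12.09,25.76,6.6],[12.09,25.76,6.6],[12.09,25.76,6.6]],"rotation":[[-0.01,0,0],[-0.01,0,-0.1],[-0.01,0,-0.2],[-0.01,0,-0.3],[-0.01,0,-0.424],[-0.01,0,-0.424],[-0.01,0,-0.424],[-0.01,0,-0.424],[-0.01,0,-0.424]],"hand":[0.2,0.2,0.2,0.2,0.2,0.2,0.2,0.2,0.2]}' 60
python3 - <<'E'
from fin import *
import cv2
o=monitor.get_obs(); print(o['ee_pos'].round(1),o['joint_positions'].round(2))
P,Rt=pose(0); print('grip',P.round(1),*rel(P,Rt,o))
im=viewer.capture("top")[:,:,::-1]; a=cv2.resize(im[135:195,320:400],None,fx=5,fy=5,interpolation=cv2.INTER_CUBIC)
im=viewer.capture("scene")[:,:,::-1]; b=cv2.resize(im[135:195,270:350],None,fx=5,fy=5,interpolation=cv2.INTER_CUBIC)
import numpy as np; cv2.imwrite("pics/c15.png",np.hstack([a,b]))
E
```

```text
clock: 22.42
ee_pos: [692.9, -28.7, 251.0]
tool_rot: [0.509, 0.54, 0.458, -0.49]
contact_force: [-0.8, 0.4, 0.2]
opening: 51.1
[692.9 -28.7 251. ] [-0.04  0.39  1.54 -0.    1.11  1.59]
grip [700.  -28.9 186. ] [ 6.54  0.06 -0.01] [ 0.    -0.002 -0.   ]
```

View pics/c15.png

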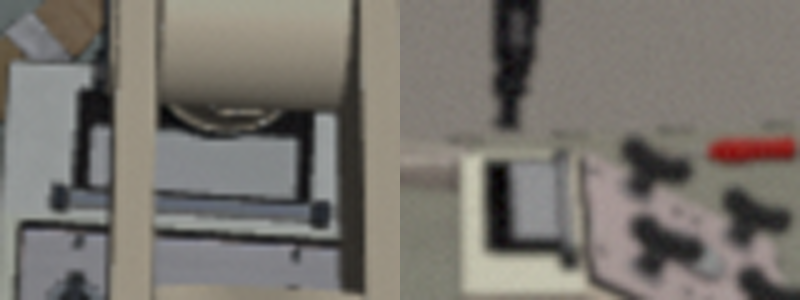

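The gripper is above the fin, with the tip at (508,125) in the scene crop. Descend and grip.

```bash
python3 -m handwheel '{"offset":[[2.5,0.05,0],[4.5,0.05,0],[6,0.05,0],[6.5,0.05,0],[6.5,0.05,0]],"rotation":[[0,0,0],[0,0,0],[0,0,0],[0,0,0],[0,0,0]],"hand":[0.2,0.2,0.2,0.2,0.2]}' 60
python3 - <<'E'
from fin import *
import cv2
o=monitor.get_obs(); print(o['ee_pos'].round(1),o['joint_positions'].round(2))
P,Rt=pose(0); print('grip',P.round(1),*rel(P,Rt,o))
im=viewer.capture("scene")[:,:,::-1]; b=cv2.resize(im[135:195,270:350],None,fx=8,fy=8,interpolation=cv2.INTER_CUBIC)
cv2.imwrite("pics/c16.png",b)
E
```

```text
clock: 23.15
ee_pos: [700.2, -28.9, 185.3]
tool_rot: [0.508, 0.539, 0.458, -0.491]
contact_force: [-0.1, 0.5, 0.5]
opening: 51.2
[700.2 -28.9 185.3] [-0.04  0.46  1.58 -0.    1.    1.59]
grip [700.  -28.9 186. ] [-0.07 -0.01  0.  ] [ 0.    -0.002  0.001]
```

View pics/c16.png

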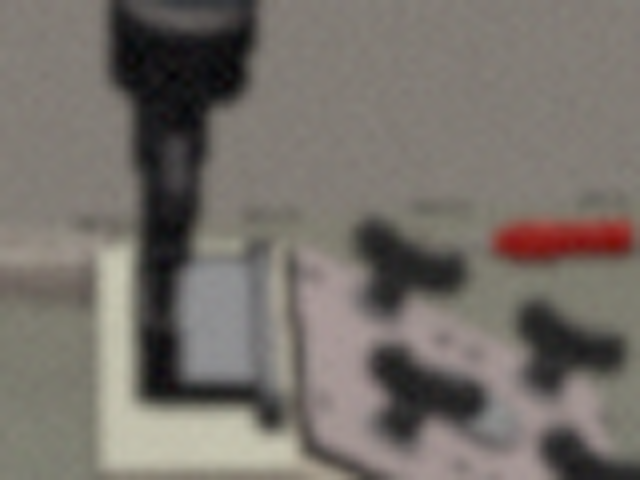

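```bash
python3 -m handwheel '{"offset":[[0,0,0],[0,0,0],[0,0,0],[0,0,0],[0,0,0],[0,0,0]],"rotation":[[0,0,0],[0,0,0],[0,0,0],[0,0,0],[0,0,0],[0,0,0]],"hand":[-0.3,-0.6,-1,-1,-1,-1]}' 60
python3 - <<'E'
from fin import *
o=monitor.get_obs(); print(o['ee_pos'].round(1),o['moment'].round(2))
P0,R0=pose(0)
for D in np.arange(.08,.81,.08):
    P,Rt=pose(D); print(D.round(2),(R0.inv().apply(P-P0)/10).round(2),(R0.inv()*Rt).as_rotvec().round(3))
E
```

```text
clock: 23.95
ee_pos: [700.5, -29.1, 186.0]
tool_rot: [0.509, 0.539, 0.458, -0.49]
contact_force: [-1.8, -1.8, 5.0]
opening: 10.8
[700.5 -29.1 186. ] [-0.33  0.21 -0.14]
0.08 [-0.46 -0.12 -0.  ] [0.   0.   0.08]
0.16 [-0.91 -0.29 -0.  ] [0.   0.   0.16]
0.24 [-1.35 -0.48 -0.  ] [ 0.   -0.    0.24]
0.32 [-1.77 -0.71 -0.  ] [ 0.   -0.    0.32]
0.4 [-2.17 -0.98 -0.  ] [0.  0.  0.4]
0.48 [-2.55 -1.27 -0.  ] [0.   0.   0.48]
0.56 [-2.9 -1.6 -0. ] [ 0.   -0.    0.56]
0.64 [-3.23 -1.95 -0.  ] [0.   0.   0.64]
0.72 [-3.52 -2.32 -0.  ] [0.   0.   0.72]
0.8 [-3.79 -2.72 -0.  ] [ 0.  -0.   0.8]
```

The fin is held at 10.8 mm opening. Now raise along the arc by 0.72 rad.

```bash
python3 -m handwheel '{"offset":[[-0.46,-0.12,0],[-0.91,-0.29,0],[-1.35,-0.48,0],[-1.77,-0.71,0],[-2.17,-0.98,0],[-2.55,-1.27,0],[-2.9,-1.6,0],[-3.23,-1.95,0],[-3.52,-2.32,0],[-3.52,-2.32,0],[-3.52,-2.32,0]],"rotation":[[0,0,0.08],[0,0,0.16],[0,0,0.24],[0,0,0.32],[0,0,0.4],[0,0,0.48],[0,0,0.56],[0,0,0.64],[0,0,0.72],[0,0,0.72],[0,0,0.72]],"hand":[-1,-1,-1,-1,-1,-1,-1,-1,-1,-1,-1]}' 60
python3 - <<'E'
from fin import *
import cv2
o=monitor.get_obs(); print(o['ee_pos'].round(1),o['joint_positions'].round(2),ch(o['ee_pos']))
im=viewer.capture("scene")[:,:,::-1]; cv2.imwrite("pics/s17f.png",im);b=cv2.resize(im[135:195,270:350],None,fx=8,fy=8,interpolation=cv2.INTER_CUBIC)
cv2.imwrite("pics/c17.png",b)
im=viewer.capture("top")[:,:,::-1]; cv2.imwrite("pics/t17.png",cv2.resize(im[140:210,310:410],None,fx=7,fy=7,interpolation=cv2.INTER_CUBIC))
E
```

```text
clock: 25.32
ee_pos: [670.2, -27.4, 221.0]
tool_rot: [0.644, 0.664, 0.252, -0.284]
contact_force: [-10.8, 28.5, -10.6]
opening: 10.7
[670.2 -27.4 221. ] [-0.04  0.2   2.14 -0.54  0.    2.12] [ 78.5  -0.7 221. ]
```

View pics/c17.png

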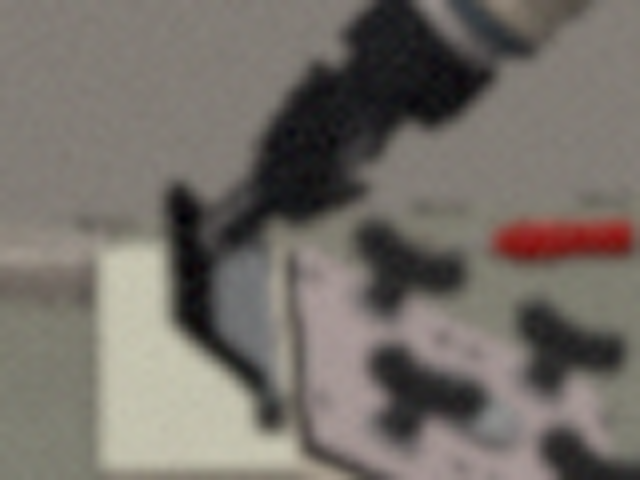

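View pics/t17.png

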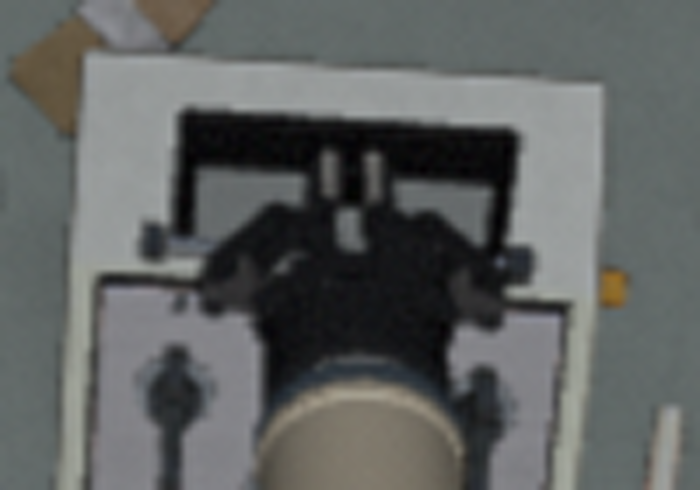

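```bash
cat > ang.py <<'E'
from fin import *
def W3(x,y,z): return YR.apply([x,y,z])+[p[0],p[1],0]
def pt(th,px,y,pz): c,s=np.cos(th),np.sin(th); return W3(51.5+c*px-s*pz,y,167+s*px+c*pz)
E
python3 - <<'E'
from ang import *
o=monitor.get_obs(); x=YR.inv().apply(q(o['tool_rot']).as_matrix()); print('tool axes',x.round(3).tolist(),'tilt',np.arctan2(x[0,0],-x[2,0]))
ft=lambda P:((proj(P,'top')[0]-[310,140]+.5)*7).round(0)
fs=lambda P:((proj(P,'scene')[0]-[270,135]+.5)*8).round(0)
for th in(.6,.7,.78,.86,.95):
    print(th,'top: under',ft(pt(th,66,75,-6)),ft(pt(th,66,-75,-6)),'screen',ft(pt(th,66,75,6)),'| scene near corner under',fs(pt(th,66,75,-6)),'scr',fs(pt(th,66,75,6)),'far',fs(pt(th,66,-75,6)),fs(pt(th,66,-75,-6)))
print('ref: knobs scene',fs(W3(51.5,82,167)),'top-corner back',fs(W3(138.5,120,155)),fs(W3(138.5,-120,155)),'top view knob',ft(W3(51.5,82,167)),ft(W3(51.5,-82,167)))
E
```

```text
tool axes [[0.665, 0.745, -0.052], [-0.028, -0.044, -0.999], [-0.746, 0.666, -0.008]] tilt 0.7279305075317937
0.6 top: under [177. 100.] [518. 120.] screen [176. 111.] | scene near corner under [156. 352.] scr [169. 335.] far [164. 197.] [152. 214.]
0.7 top: under [177. 105.] [519. 126.] screen [176. 118.] | scene near corner under [163. 342.] scr [178. 326.] far [172. 189.] [158. 205.]
0.78 top: under [176. 111.] [520. 131.] screen [175. 126.] | scene near corner under [169. 335.] scr [186. 320.] far [179. 183.] [164. 198.]
0.86 top: under [176. 117.] [520. 137.] screen [175. 133.] | scene near corner under [176. 328.] scr [194. 314.] far [187. 178.] [170. 191.]
0.95 top: under [176. 125.] [521. 145.] screen [174. 143.] | scene near corner under [185. 321.] scr [204. 308.] far [196. 172.] [178. 184.]
ref: knobs scene [270. 411.] top-corner back [102. 473.] [ 99. 248.] top view knob [153. 241.] [519. 263.]
```

Top view puts the back edge at (185,110)–(517,130), which gives θ≈0.77. The scene view agrees at about 0.75–0.85, so I release and back off.

```bash
python3 -m handwheel '{"offset":[[0,0,0],[0,0,0],[0,0,0],[0,0,0]],"rotation":[[0,0,0],[0,0,0],[0,0,0],[0,0,0]],"hand":[-0.5,0,0.2,0.2]}' 60
python3 - <<'E'
from fin import *
o=monitor.get_obs(); x=YR.inv().apply(q(o['tool_rot']).as_matrix()); print(ch(o['ee_pos']),o['joint_positions'].round(3),'tool x',x[:,0].round(2),o['contact_force'].round(1))
E
```

```text
clock: 25.92
ee_pos: [675.4, -31.2, 227.3]
tool_rot: [0.645, 0.666, 0.247, -0.282]
contact_force: [0.6, 0.0, -0.4]
opening: 51.1
[ 83.9  -4.2 227.3] [-4.800e-02  2.030e-01  2.135e+00 -5.370e-01  1.000e-03  2.120e+00] tool x [ 0.67 -0.03 -0.74] [ 0.6  0.  -0.4]
```

```bash
python3 -m handwheel '{"offset":[[-1.5,0,0],[-4,0,0],[-7,0,0],[-11,0,0],[-15,0,0],[-15,0,0]],"rotation":[[0,0,0],[0,0,0],[0,0,-0.1],[0,0,-0.2],[0,0,-0.3],[0,0,-0.3]],"hand":[0.2,0.2,0.2,0.2,0.2,0.2]}' 60
python3 - <<'E'
from fin import *
import cv2
o=monitor.get_obs(); print(o['ee_pos'].round(1),o['joint_positions'].round(2),ch(o['ee_pos']))
im=viewer.capture("scene")[:,:,::-1]; cv2.imwrite("pics/s18f.png",im);b=cv2.resize(im[135:195,270:350],None,fx=8,fy=8,interpolation=cv2.INTER_CUBIC)
cv2.imwrite("pics/c18.png",b)
im=viewer.capture("top")[:,:,::-1]; cv2.imwrite("pics/t18f.png",im); cv2.imwrite("pics/t18.png",cv2.resize(im[140:210,310:410],None,fx=7,fy=7,interpolation=cv2.INTER_CUBIC))
E
```

```text
clock: 26.68
ee_pos: [568.6, -26.0, 335.4]
tool_rot: [0.597, 0.622, 0.342, -0.374]
contact_force: [0.6, -0.0, 0.1]
opening: 51.3
[568.6 -26.  335.4] [-0.05 -0.07  2.    0.01  0.71  1.57] [-23.   -5.7 335.4]
```

View pics/c18.png

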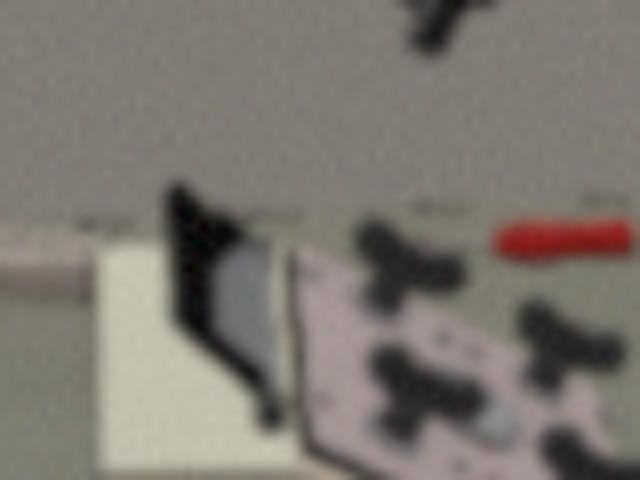

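View pics/t18.png

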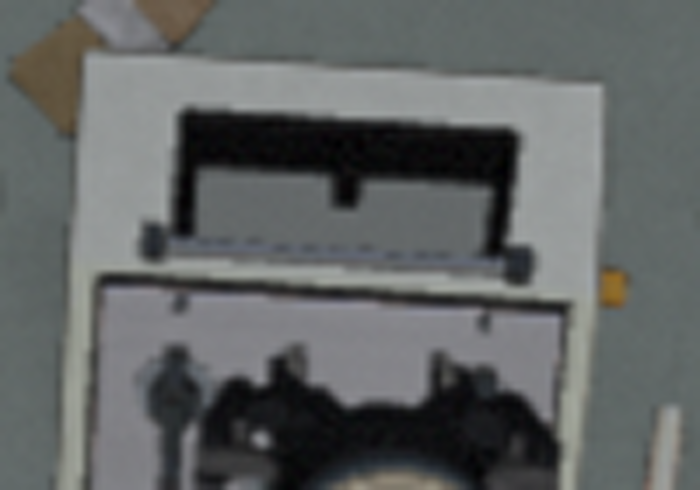

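```bash
python3 -m handwheel '{"offset":[[-4,0,0],[-8,0,0],[-12,0,0],[-16,0,0],[-18,0,0],[-18,0,0],[-18,0,0]],"rotation":[[0,0,0],[0,0,0],[0,0,0],[0,0,0],[0,0,0],[0,0,0],[0,0,0]],"hand":[0.2,0.2,0.2,0.2,0.2,0.2,0.2]}' 60
python3 - <<'E'
from ang import *
import cv2
ft=lambda P:((proj(P,'top')[0]-[310,140]+.5)*7).round(0)
for th in(.6,.7,.78,.86,.95): print(th,ft(pt(th,47,0,35)),ft(pt(th,69,0,35)),ft(pt(th,47,0,6)))
o=monitor.get_obs(); print(o['ee_pos'].round(1),o['qvel'].round(3),o['contact_force'].round(1))
im=viewer.capture("top")[:,:,::-1]; cv2.imwrite("pics/t19.png",im); cv2.imwrite("pics/t19z.png",cv2.resize(im[145:245,310:410],None,fx=6,fy=6,interpolation=cv2.INTER_CUBIC))
E
```

```text
clock: 27.65
ee_pos: [480.9, -22.1, 486.7]
tool_rot: [0.595, 0.621, 0.345, -0.376]
contact_force: [-0.3, 0.7, -0.2]
opening: 51.1
0.6 [346. 187.] [350. 140.] [344. 161.]
0.7 [345. 199.] [350. 155.] [344. 167.]
0.78 [345. 210.] [349. 167.] [344. 172.]
0.86 [344. 220.] [349. 180.] [344. 178.]
0.95 [344. 232.] [348. 195.] [344. 185.]
[480.9 -22.1 486.7] [-0.001  0.006  0.001 -0.001  0.005  0.001] [-0.3  0.7 -0.2]
```

View pics/t19z.png

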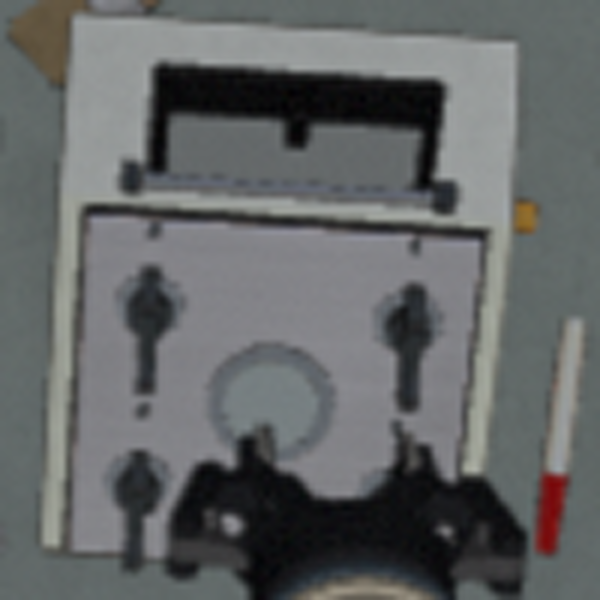

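View pics/t19.png

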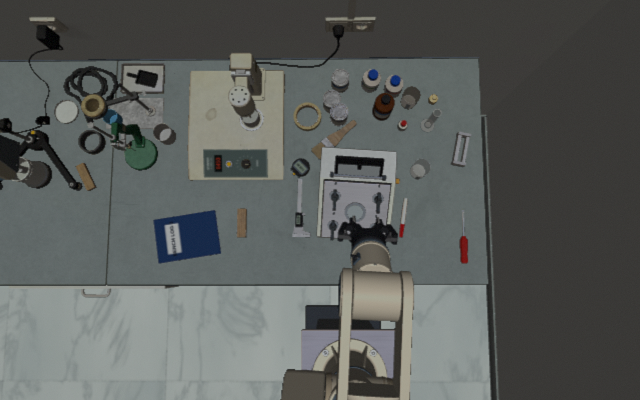

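The fin tip gives θ≈0.74 and the back edge ≈0.77. The screws are unchanged and the bystanders stand where they were, so I hand in.

```bash
python3 -c "
from station import ticket
print(ticket.hand_in())"
```

```text
the job is handed in; nothing more can be done
None
```

I turned the four wing screws clockwise in cross order (lower-right, upper-left, upper-right, lower-left). Then I raised the readout panel by its fin and handed the job in at about 28 s of the 69 s allowed. The hand-in reports no verdict, so the checks below are my own.

- **Screws:** From the top view, lower-right, upper-left and upper-right read about −0.03, −0.02 and −0.045 rad. I judged lower-left by the tool angle at release (about +0.01 rad) and by eye, not by the same picture measurement. All are within ±0.13. In the last picture the gripper hid the lower-right wing; it was in line in the view just before the panel was raised.
- **Panel:** After release it stands at about 0.77 rad by its back edge and 0.74 rad by its fin tip. The scene view is coarser and gives 0.75–0.85. The target is 0.785 ± 0.13.
- **Bystanders and arm:** The bystanders look unmoved in the last top picture. The arm stood clear and almost at rest, with no contact force.

**What went less well:**
- **Wrist limit:** At the end of the lift the fifth joint reached its lower limit of 0. That put about 28 N sideways on the fin, and the gripper sprang about 9 mm when it opened. The pictures before and after show the panel did not shift.
- **Cover height:** My two fits of it disagreed by about 6 mm. I took a middle depth for the grips, and all four held.

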